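Set a candle on the warmer, refit its knob and hold it pressed

TASK

Get the candle warmer on this shop counter going: stand the candle with the green wax upright and wholly on the round warming plate and let go of it. Then take the loose black knob, turn it so that its flat matches the flat of the brass D-shaped spindle, push it fully home on the spindle without forcing it, and keep it pressed right down against the start spring: finish while still holding the knob pressed in, do not let go. Do not knock over or shift the other goods on the counter.

Things in the scene. Friction and masses are not known exactly. Their poses are not given: they have to be found in the camera images.
- candle: the candle to be warmed: unlit, sage-green wax in a straight clear glass tumbler, 62 mm across, 78 mm high, 0.2 to 0.4 kg, loose, standing upright on the counter to one side of the warmer (left or right). Origin: centre of its underside, z up
- knob: loose black control knob on the counter, bore down, on the other side of the warmer from the candle, 60 g: round skirt 50 mm across, 12 mm high; on it a straight grip bar 48 mm long (along the knob's x), 22 mm wide (y), reaching 12 to 36 mm above the underside: grip it across its width from above. A white pointer line on the bar marks its +x end. Origin: centre of the underside, z up
- knob_bore_end (a point): centre of the closed upper end of the knob's D-shaped bore, on its axis 18 mm above the underside; axes as the knob's. The bore opens at the underside, is 13.5 mm across and 18 mm deep, its flat 2.25 mm from the axis on the +x side (under the pointer): 0.75 mm clearance all round the spindle. It rests on the spindle's tip when the knob is fully home
- knob_pointer (a point): pointer mark at the +x end of the knob's bar, 22 mm from the axis, 36 mm above the underside
- warmer: white electric candle warmer, fixed to the counter: 170 mm (x) by 330 mm (y), top at 50 mm. 85 mm from its middle towards +y the dark round warming plate; 105 mm towards -y the bare spindle on a black control panel with a ring of white marks. Origin: centre of the underside, z up; turned up to 0.2 rad either way
- plate_centre (a point): centre of the flat top face of the warming plate, a disc 110 mm across, 56 mm above the counter, 6 mm above the housing
- spindle_tip (a point): centre of the top end of the upright brass spindle, 26 mm above the panel (76 mm above the counter) when not pressed. The spindle is 12 mm across with one flat 1.5 mm from the axis (7.5 mm over the flat), facing this frame's +x: the knob fits only with its x axis along this x axis. The top 2.5 mm taper. Frame turns with the spindle
- spindle: the brass spindle itself, fixed in the warmer but free to turn and to be pressed down. Origin: on its upright axis at panel height, 50 mm above the counter; x axis towards its flat, z up. It turns stiffly (0.1 N m friction), up to 2.6 rad either way from the flat facing the warmer's +x
- press (a joint): how far the spindle is pressed down, m: 0 released, 0.005 at the bottom stop; a spring pushes it up with 4 N at the top and 7 N at the bottom
- amber_candle: bystander, loose, leave alone: lidded candle in amber glass with a wooden lid, 70 mm across, 87 mm high. Origin: centre of its underside
- white_candle: bystander, loose, leave alone: candle in a white ceramic pot, 72 mm across, 80 mm high. Origin: centre of its underside
- tin: bystander, loose, leave alone: round aluminium travel tin with a brown disc on its lid, 70 mm across, 42 mm high. Origin: centre of its underside
- diffuser: bystander, loose, leave alone: square amber reed-diffuser bottle, 60 x 60 mm, 95 mm high, with reeds up to 190 mm. Origin: centre of its underside
- gift_box: bystander, loose, leave alone: brown gift box with a gold band, 90 x 90 x 96 mm. Origin: centre of its underside
- matchbox: bystander, loose, leave alone: flat pale matchbox, 55 x 110 x 20 mm. Origin: centre of its underside
- snuffer: bystander, loose, leave alone: brass candle snuffer with a dark wooden grip, lying flat, about 200 mm long, at most 26 mm high. Origin: under its middle, at counter level

How it is judged:
On the way, in this order (a step that is already met when the one before it is completed fails the run):
1. the green candle stands upright wholly on the warming plate, released and at rest (horizontal distance between candle and plate_centre below 0.024 m and z of candle in the frame of plate_centre between -0.004 and 0.004 m and angle between candle's own z axis and vertical below 0.1 rad and linear speed of candle below 0.02 m/s and contact force between the fingers and candle below 0.05 N), for 0.3 s.
2. the knob sits fully home on the spindle, flat to flat (horizontal distance between knob_bore_end and spindle_tip below 0.003 m and z of knob_bore_end in the frame of spindle_tip below 0.003 m and angle between knob's own z axis and vertical below 0.12 rad and x of knob_pointer in the frame of spindle_tip above 0.018 m), for 0.1 s.
At the end, for the whole second after the job is handed in: green candle upright and at rest on the plate (within 24 mm of its centre), released; knob home on the spindle (bore end within 3 mm of the tip, pointer over the flat); spindle pressed in more than 3 of its 5 mm; fingers on the knob with over 2 N (all of step 1 and all of step 2 and value of joint press above 0.003 m and contact force between the fingers and knob above 2 N); the arm keeps its last pose, push and grip.
It fails at once if the knob forced onto the spindle with more than 40 N (contact force between knob and spindle above 40 N).
It fails at once if a bystander shifted by more than 25 mm or tipped (distance of any of amber_candle, white_candle, tin, diffuser, gift_box, matchbox, snuffer from where it was at the start of the episode above 0.025 m or angle between any of amber_candle, white_candle, tin, diffuser, gift_box, matchbox, snuffer's own z axis and vertical above 0.5 rad).
It fails at once if the green candle tipped over (angle between candle's own z axis and vertical above 0.7 rad).
It also fails if it takes over 56 s, if anything falls off the work surface, if the arm or the gripper's body presses on something with over 40 N, if the wrist force passes 120 N, or if a joint passes its speed limit or range.

ROBOT

A 6-joint arm with a two-finger parallel gripper is mounted at the origin on the work surface. World frame = base frame: x ahead of the robot, y to its left, z up, the work surface at z = 0. Lengths are in m, angles in rad, forces in N, time in s.
With the tool pointing down it reaches from about 0.35 to 0.775 m from the base axis. Payload 7.3 kg.
Tool frame: the origin (TCP) lies at the very end of the fingers, on their centre line; the grasp point (between the pads) lies 19 mm behind it; z points along the fingers, y is the direction in which the jaws open and shut (so a half turn about z gives the same grasp; the last joint's range is limited). The gripper opens to 92 mm and grips with 3 to 60 N. Pads are 19 mm wide; open, the fingers measure 130 mm over their backs; the gripper's body (75 mm by 190 mm) begins 47 mm behind the grasp point.
Start: joints at [1.18, 0.342, 1.524, -0, 1.275, -0.146], TCP at [0.127, 0.509, 0.227] pointing down, gripper open.
Joint ranges: [-2.53, 2.53], [-0.77, 2.02], [0.04, 2.7], [-1, 4.14], [0.28, 2.66], [-3.11, 3.11]. Speed limits (rad/s): [2.57, 2.57, 3.14, 3.14, 3.14, 3.14].

INTERFACE

Orientations are given as a unit quaternion [w, x, y, z].
In Python, from cell import ctrl, vision gives the robot as it stands. The module is installed in compiled form; this text tells all that it offers.
- The arm moves only by the tool send_rows, never from a script. Its argument "increments" is a list of rows, each a list of 7 numbers: the turn, a rotation vector about the tool's x, y, z in degrees, then the shift along the tool's x, y, z in m, then the opening in per cent of the stroke, from 0 (shut) to 100 (fully open). A call has 1 to 5 rows; each row is the pose to reach, as a shift and turn from the pose commanded when the call began, along the tool's axes at that moment; what a row does not reach only later rows make up. A row lasts 1/10 s, in which the tool goes at most 50 mm and 8.59 degrees, less where a joint would pass 70% of its speed; a pose out of reach is approached as far as the arm can. A call with a gripper value outside its range is refused whole. The fingers move at their own pace and stop on an object; the grip force is fixed at half the most. Time passes only in rows, so rows that repeat a pose let the fingers close. It gives the time, the measured TCP pose, the force and the opening at its end, in the units of the state.
- ctrl.read_state(): the state, without advancing time (a new reading comes with each control period).
- vision.camera(name): name is "side" or "top"; returns a dict with "pixels" (400x640x3 uint8, red, green, blue), "z_map" (400x640 float32, m along the optical axis (not along the pixel's ray), 0 where there is no reading), "fovy" (degrees; the focal length in pixels is half the picture's height over the tangent of half this angle, whatever the lens; pixels are square), "cx", "cy" (the principal point, pixels), "world_to_cam" (4x4, takes a point from world to camera coordinates). Camera axes: x right, y up, looking along -z (the intrinsics and any distortion apply to the point x, -y, -z); pixel columns grow to the right and rows downward; lengths in m; the calibration is good to about 2 mm. A picture is of the moment at which its call begins.
- ctrl.close_job(): hands the job in, once; it reports no verdict.
The state is a dict: "clock": time; "joint_pos": joint angles; "qvel": joint speeds; "tau": joint torques, N m; "position": TCP position; "tool_rot": TCP orientation; "force": force on the tool from outside, world axes, zero at the start; "moment": the same for the moment, N m; "gripper_width": finger opening in m.
Only numpy, scipy, OpenCV 4.12 (cv2) and the standard library are available. Lean on these libraries where they do the work, as an engineer would, in place of code of your own. Each camera call takes 0.05 s, during which the arm holds its last target.

## Working session

There is one attempt and no reset: what is moved stays moved. The work goes in short steps, Python scripts to look and compute and a tool call to move; the robot and the scene stay as the last step left them, time stands still between calls to the robot, and variables do not carry over. Pictures are saved under pics/ and viewed, and the job is handed in when it is done.

Besides the shell and the picture viewer there is one more tool, called as name([rows], argument=value, ...), one row to a line, values as JSON. send_rows: Moves the arm, as the interface text tells. Its arguments: {"type":"object","properties":{"increments":{"type":"array","items":{"type":"array","items":{"type":"number"}}}},"required":["increments"]}

```bash
mkdir -p pics; ls; python3 - <<'E'
from cell import ctrl, vision
import cv2,numpy as np
s=ctrl.read_state();print(s)
for n in("side","top"):
    c=vision.camera(n);cv2.imwrite(f"pics/{n}0.png",c["pixels"][:,:,::-1]);print(n,{k:v for k,v in c.items() if k not in("pixels","z_map")})
    np.savez(f"pics/{n}0.npz",**c)
E
```

```text
pics
{'clock': 0.0, 'joint_pos': array([ 1.17997650e+00,  3.42738875e-01,  1.52501267e+00, -8.93201011e-06,
        1.27541770e+00, -1.45977827e-01]), 'qvel': array([-0.00145145,  0.00102633,  0.00092351, -0.00053414, -0.00025564,
        0.00032532]), 'tau': array([ 2.53778446e-03, -4.31245172e+01, -2.44224000e+01,  7.18813855e-02,
        5.58131863e-02, -9.41872986e-05]), 'position': array([0.12707279, 0.50896485, 0.22603811]), 'tool_rot': array([-2.04927036e-04,  1.22114113e-01,  9.92515754e-01, -7.61201851e-04]), 'force': array([-0.6823934 ,  0.13701183, -0.69927919]), 'moment': array([ 0.09004486,  0.00577035, -0.01154323]), 'gripper_width': 0.0918860018216496}
side {'fovy': 44.34824698575332, 'cx': 325.437493515745, 'cy': 197.9272696996852, 'world_to_cam': array([[ 0.84390767, -0.5362768 , -0.01506797, -0.44489734],
       [ 0.27105014,  0.40196137,  0.87461928, -0.2480433 ],
       [-0.46298129, -0.74218209,  0.48457619, -1.11675815],
       [ 0.        ,  0.        ,  0.        ,  1.        ]])}
top {'fovy': 47.433458982070675, 'cx': 318.0939050479122, 'cy': 201.25527028475375, 'world_to_cam': array([[-0.01910438, -0.99980826,  0.00429753,  0.0183329 ],
       [ 0.99655107, -0.01869462,  0.08084843, -0.56612612],
       [-0.08075259,  0.00582727,  0.99671714, -1.63152715],
       [ 0.        ,  0.        ,  0.        ,  1.        ]])}
```

View pics/side0.png

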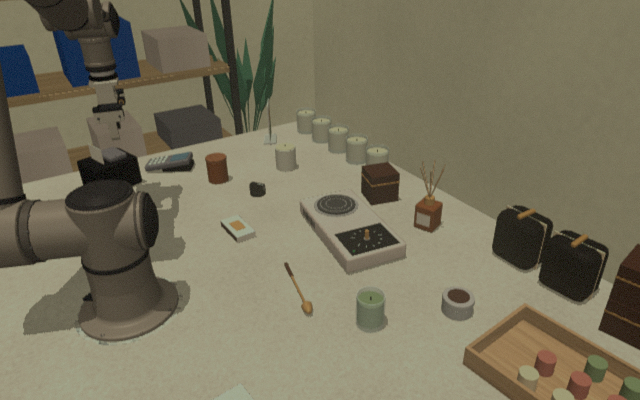

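View pics/top0.png

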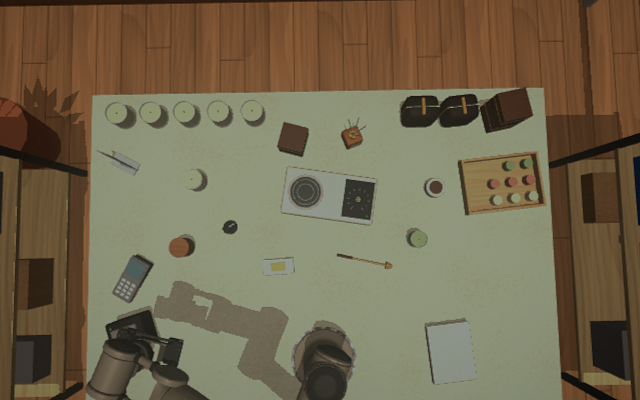

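The top view shows the green candle at (418,239), the knob at (230,227), the plate at (305,192) and the spindle panel at (358,199). I'll zoom in and measure.

```bash
cat > h.py <<'E'
import numpy as np,cv2
def load(n):return dict(np.load(f"pics/{n}.npz"))
def f(c):return 200/np.tan(np.radians(float(c["fovy"]))/2)
def ray(c,u,v):
    W=c["world_to_cam"];R=W[:3,:3];t=W[:3,3]
    d=np.array([(u-c["cx"])/f(c),-(v-c["cy"])/f(c),-1.0])
    return -R.T@t,R.T@d
def onz(c,u,v,z):
    o,d=ray(c,u,v);return o+d*(z-o[2])/d[2]
def depth(c,u,v):
    o,d=ray(c,u,v);return o+d*c["z_map"][int(round(v)),int(round(u))]
def proj(c,p):
    q=c["world_to_cam"]@np.append(p,1);return np.array([c["cx"]+f(c)*q[0]/-q[2],c["cy"]-f(c)*q[1]/-q[2]])
def tri(c1,u1,c2,u2):
    o1,d1=ray(c1,*u1);o2,d2=ray(c2,*u2)
    s=np.linalg.lstsq(np.stack([d1,-d2],1),o2-o1,rcond=None)[0]
    a,b=o1+s[0]*d1,o2+s[1]*d2;return (a+b)/2,np.linalg.norm(a-b)
def grab(tag):
    from cell import vision
    out={}
    for n in("side","top"):
        c=vision.camera(n);np.savez(f"pics/{n}{tag}.npz",**c);out[n]=c
    return out
def crop(c,x0,y0,w,h,s,fn):
    cv2.imwrite(fn,cv2.resize(np.ascontiguousarray(c["pixels"][y0:y0+h,x0:x0+w,::-1]),None,fx=s,fy=s,interpolation=cv2.INTER_CUBIC))
E
python3 - <<'E'
from h import *
S=load("side0");T=load("top0")
for n,u,v in[("candle",418,239),("knob",230,227),("plate",305,192),("panel",350,210),("spindle",358,199),("tab",250,300),("tab",480,260),("amber",180,247),("white",196,180)]:print(n,depth(T,u,v))
for n,u,v in[("candle",370,299),("knob",257,187),("plate",336,205),("spindle",367,234),("tab",330,350)]:print("S",n,depth(S,u,v))
crop(T,270,155,120,75,6,"pics/t_w.png");crop(S,290,180,120,95,6,"pics/s_w.png")
a=lambda c,x,y,w,h,s:cv2.resize(np.ascontiguousarray(c["pixels"][y:y+h,x:x+w,::-1]),(400,300),interpolation=cv2.INTER_CUBIC)
cv2.imwrite("pics/k.png",np.vstack([np.hstack([a(T,210,212,40,30,0),a(S,238,172,40,30,0)]),np.hstack([a(T,398,224,40,30,0),a(S,330,275,80,60,0)])]))
E
```

```text
candle [ 0.42306525 -0.3408981   0.06677481]
knob [0.47864423 0.32535235 0.03564413]
plate [0.59725018 0.05377072 0.06017251]
panel [ 0.53069121 -0.10546863  0.05055268]
spindle [ 0.56735461 -0.13261835  0.07649541]
tab [0.21543618 0.25956402 0.00768889]
tab [ 0.3420047  -0.57916315  0.00113996]
amber [0.41139735 0.48814733 0.08902773]
white [0.64482646 0.43596132 0.07976496]
S candle [ 0.42389539 -0.33877863  0.0653968 ]
S knob [0.47322866 0.31958975 0.02974933]
S plate [0.59044324 0.04199128 0.05836517]
S spindle [ 0.56381678 -0.14018458  0.06905366]
S tab [ 0.3097542  -0.35940383  0.00095262]
```

View pics/t_w.png

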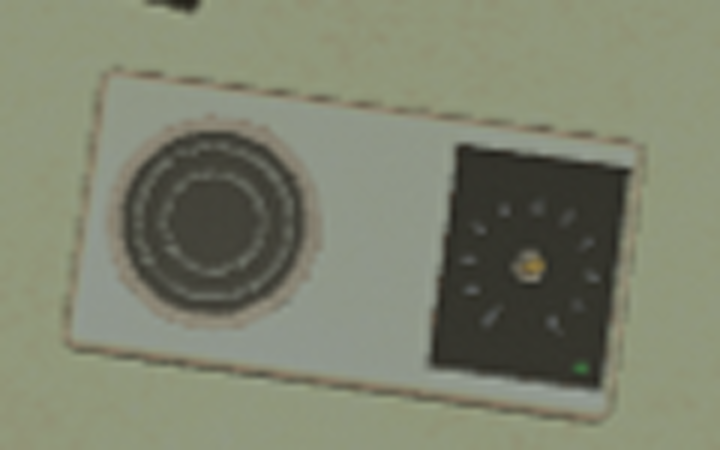

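View pics/s_w.png

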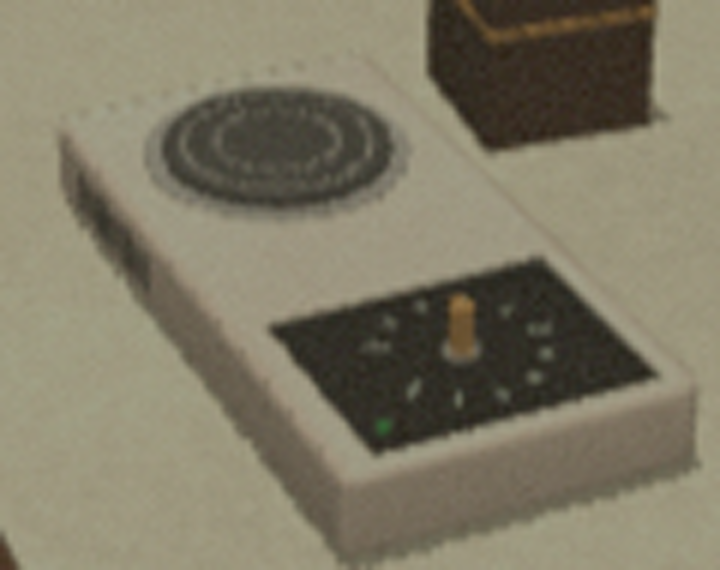

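View pics/k.png

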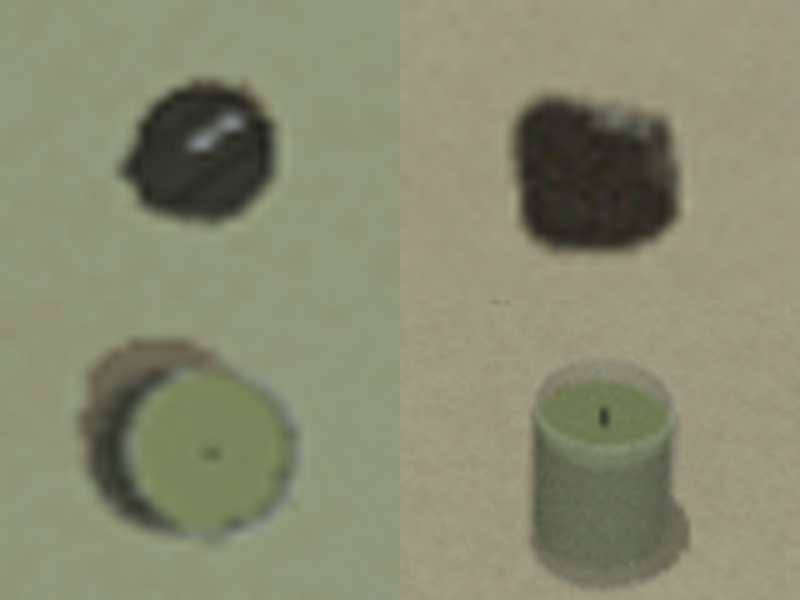

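```bash
python3 - <<'E'
from h import *
from cell import vision
for n in("side","top"):
    L=[vision.camera(n) for _ in range(10)]
    c=dict(L[0]);c["pixels"]=np.mean([l["pixels"].astype(float) for l in L],0).round().astype(np.uint8)
    z=np.array([l["z_map"] for l in L]);c["z_map"]=np.median(z,0);np.savez(f"pics/{n}A.npz",**c)
    print(n,z.std(0)[200:220,340:360].mean(),np.std([l["pixels"].astype(float) for l in L],0).mean())
S=load("sideA");T=load("topA")
a=lambda c,x,y:cv2.resize(np.ascontiguousarray(c["pixels"][y:y+24,x:x+24,::-1]),(400,400),interpolation=cv2.INTER_NEAREST)
cv2.imwrite("pics/sp.png",np.clip(1.8*np.hstack([a(T,346,187),a(S,355,222)]).astype(float),0,255))
print(f(T),f(S));
for c,x,y in((T,352,193),(S,362,226)):
    print(x,y)
    for v in range(y,y+14):print(v,[tuple(int(q) for q in c["pixels"][v,u]) for u in range(x,x+11)])
    for v in range(y,y+14):print(v,np.array([depth(c,u,v)[2] for u in range(x,x+11)]).round(3))
E
```

```text
side 0.018114088 1.934516506799809
top 0.019096144 0.545427075938175
455.25150522171816 490.71843696341904
352 193
193 [(52, 52, 44), (52, 52, 44), (53, 52, 45), (52, 52, 44), (52, 52, 44), (52, 52, 44), (52, 52, 44), (52, 52, 44), (52, 52, 44), (52, 52, 44), (52, 52, 44)]
194 [(52, 52, 44), (52, 52, 44), (52, 52, 44), (52, 52, 44), (52, 52, 44), (52, 52, 44), (52, 52, 44), (52, 52, 44), (52, 52, 44), (52, 52, 44), (53, 52, 44)]
195 [(52, 52, 44), (52, 52, 44), (52, 52, 44), (52, 52, 44), (51, 51, 43), (50, 51, 43), (50, 50, 42), (51, 51, 43), (52, 52, 43), (52, 52, 44), (52, 52, 44)]
196 [(52, 52, 44), (52, 52, 44), (52, 52, 44), (51, 51, 43), (56, 56, 48), (67, 66, 57), (72, 71, 62), (64, 64, 55), (50, 50, 43), (51, 52, 44), (52, 52, 45)]
197 [(52, 52, 44), (52, 52, 44), (51, 52, 44), (51, 51, 43), (72, 72, 63), (103, 101, 90), (115, 112, 97), (99, 96, 80), (55, 54, 45), (51, 51, 44), (52, 52, 44)]
198 [(52, 52, 44), (52, 52, 44), (51, 51, 43), (62, 62, 53), (83, 82, 71), (99, 95, 78), (117, 107, 77), (118, 105, 66), (85, 78, 54), (49, 50, 43), (52, 52, 44)]
199 [(53, 52, 45), (52,
[... 4994 characters left out ...]
.053]
232 [0.052 0.052 0.052 0.071 0.072 0.072 0.071 0.053 0.052 0.052 0.052]
233 [0.052 0.052 0.052 0.069 0.069 0.07  0.069 0.051 0.052 0.052 0.052]
234 [0.052 0.052 0.052 0.065 0.066 0.068 0.066 0.052 0.053 0.053 0.052]
235 [0.051 0.052 0.051 0.062 0.064 0.063 0.063 0.053 0.052 0.052 0.053]
236 [0.053 0.053 0.054 0.06  0.06  0.061 0.06  0.053 0.052 0.052 0.053]
237 [0.052 0.052 0.053 0.058 0.057 0.057 0.057 0.054 0.053 0.051 0.052]
238 [0.052 0.052 0.052 0.053 0.054 0.054 0.054 0.053 0.052 0.053 0.052]
239 [0.052 0.053 0.051 0.052 0.053 0.053 0.053 0.053 0.052 0.052 0.052][ WARN:0@32.467] global loadsave.cpp:1063 imwrite_ Unsupported depth image for selected encoder is fallbacked to CV_8U.
```

View pics/sp.png

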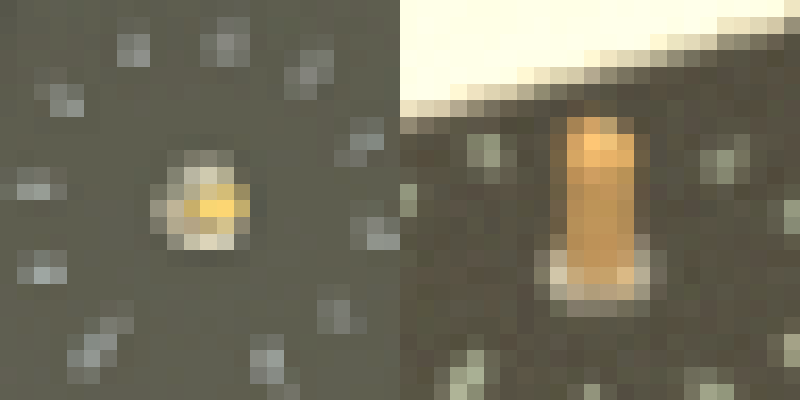

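The top view shows the brass tip at about (358.5,199), wide across columns and short across rows. In the side view the stem spans columns 364.3–368.6 and is evenly shaded. I'll measure the flat, warmer, knob and candle next.

```bash
python3 - <<'E'
from h import *
S=load("sideA");T=load("topA")
# --- spindle in top
P=T["pixels"].astype(float)
sl=(slice(192,206),slice(350,366));v,u=np.mgrid[sl]
col=(P[...,0]-P[...,2]-8)[sl].clip(0)
w=col.copy();w[w<6]=0   # saturation = brass
cu,cv=(w*u).sum()/w.sum(),(w*v).sum()/w.sum()
C=np.cov(np.stack([u.ravel(),v.ravel()]),aweights=w.ravel());print("brass",cu,cv,C)
g=(P[sl].sum(2)-148).clip(0);m=(g>20)
cnt=m.astype(np.uint8);wg=np.minimum(g,110)
print("collar box centroid",(wg*u).sum()/wg.sum(),(wg*v).sum()/wg.sum())
p=onz(T,358,199,.05);a=proj(T,p);b=proj(T,p+[0,0,.026]);print("parallax top",b-a, p)
p=onz(S,366.3,238,.05);print("side axis",p,proj(S,p+[0,0,.013])-proj(S,p),proj(S,p+[0,0,.026])-proj(S,p))
# --- warmer corners & plate in top
hsv=cv2.cvtColor(T["pixels"],cv2.COLOR_RGB2HSV)
# dark panel quad
gray=T["pixels"].mean(2)
m=np.zeros(gray.shape,np.uint8);m[160:228,275:385]=(gray[160:228,275:385]<80)
n,lab,st,ce=cv2.connectedComponentsWithStats(m)
for i in range(1,n):
    if st[i,4]>150:
        cn=max(cv2.findContours((lab==i).astype(np.uint8),0,2)[0],key=cv2.contourArea)
        print(i,st[i],ce[i],cv2.minAreaRect(cn))
# marks ring centre in top (bright on panel)
# knob + candle colours
print("knob px",T["pixels"][227,230],"candle",T["pixels"][239,418],"plate dark",T["pixels"][192,305],"table",T["pixels"][240,480],"warmer",T["pixels"][200,330])
E
```

```text
brass 358.3408163265306 198.9938775510204 [[ 1.27801824 -0.21735922]
 [-0.21735922  0.88512455]]
collar box centroid 357.57133288680507 198.70361687876758
parallax top [ 0.67705441 -0.63361763] [ 0.56958969 -0.13510738  0.05      ]
side axis [ 0.56897373 -0.13108764  0.05      ] [ 0.12878796 -4.25360303] [ 0.25887809 -8.55021434]
1 [291 177  29  30 557] [304.83662478 191.48294434] ((305.0, 191.5), (29.0, 28.0), 90.0)
2 [ 342  179   33   41 1038] [357.6955684  198.97206166] ((357.65924072265625, 198.99900817871094), (28.86918830871582, 37.021018981933594), 7.765166282653809)
knob px [51 51 42] candle [106 114  80] plate dark [68 67 58] table [143 149 121] warmer [144 151 138]
```

```bash
python3 - <<'E'
from h import *
S=load("sideA");T=load("topA")
print("wick",tri(T,(418.6,238.8),S,(370.3,297.9)))
print("wick onz .067",onz(T,418.6,238.8,.07))
# candle green mask in top
hs=cv2.cvtColor(T["pixels"],cv2.COLOR_RGB2HSV)
def comp(m,x0,y0,x1,y1):
    M=np.zeros(m.shape,np.uint8);M[y0:y1,x0:x1]=m[y0:y1,x0:x1]
    n,l,st,ce=cv2.connectedComponentsWithStats(M);i=1+np.argmax(st[1:,4]);return (l==i).astype(np.uint8),st[i],ce[i]
g=((hs[...,1]>65)&(hs[...,0]>33)&(hs[...,0]<45))
M,st,ce=comp(g,400,222,440,258);print("wax",st,ce,onz(T,*ce,.066))
# plate: rings centroid by dark
gray=T["pixels"].mean(2)
M,st,ce=comp((gray<100),285,170,326,214);cn=cv2.findContours(M,0,2)[0][0];e=cv2.fitEllipse(cn);print("plate",st,e,onz(T,*e[0],.056))
gs=S["pixels"].mean(2)
M,st,ce=comp((gs<88),310,185,362,220);cn=max(cv2.findContours(M,0,2)[0],key=len);e2=cv2.fitEllipse(cn);print("plateS",st,e2,onz(S,*e2[0],.056),tri(T,e[0],S,e2[0]))
# panel
M,st,ce=comp(gray<80,338,174,380,224);cn=cv2.findContours(M,0,2)[0][0];r=cv2.minAreaRect(cn);b=cv2.boxPoints(r)
print("panel",onz(T,*r[0],.05),[onz(T,*q,.05)[:2].round(4) for q in b])
# white warmer outline by height map
Z=np.zeros((400,640))
uu,vv=np.meshgrid(np.arange(640),np.arange(400))
W=T["world_to_cam"];R=W[:3,:3];o=-R.T@W[:3,3]
D=np.stack([(uu-T["cx"])/f(T),-(vv-T["cy"])/f(T),-np.ones_like(uu)],-1)@R
X=o+D*T["z_map"][...,None];np.save("pics/XT.npy",X)
M,st,ce=comp((X[...,2]>.035),270,155,390,235);cn=max(cv2.findContours(M,0,2)[0],key=len);r=cv2.minAreaRect(cn)
bx=[onz(T,*q,.05)[:2] for q in cv2.boxPoints(r)];print("warmer",onz(T,*r[0],.05),np.round(bx,4))
for i in range(4):
    d=bx[(i+1)%4]-bx[i];print(np.linalg.norm(d),np.degrees(np.arctan2(d[1],d[0])))
# knob
M,st,ce=comp(gray<80,215,212,245,242);cn=max(cv2.findContours(M,0,2)[0],key=len);e=cv2.minEnclosingCircle(cn);print("knob",st,ce,e,cv2.minAreaRect(cn))
for v in range(217,237):print(v,gray[v,219:243].round().astype(int),(X[v,219:243,2]*1000).round().astype(int))
E
```

```text
wick (array([ 0.42315547, -0.34170974,  0.07090019]), np.float64(0.0014212602210337362))
wick onz .067 [ 0.42374372 -0.3423119   0.07      ]
wax [412 231  15  16 181] [418.74585635 238.54143646] [ 0.42461769 -0.34375696  0.066     ]
plate [290 177  31  31 732] ((305.2124328613281, 191.6288604736328), (29.686019897460938, 30.311948776245117), 72.06610870361328) [0.59899197 0.05308546 0.056     ]
plateS [317 195  39  20 578] ((335.6899719238281, 204.33209228515625), (18.9167537689209, 37.692378997802734), 89.60777282714844) [0.59409473 0.04912809 0.056     ] (array([0.59840553, 0.05371464, 0.05256737]), np.float64(0.002173999872984694))
panel [ 0.56961609 -0.13388829  0.05      ] [array([ 0.5121, -0.0724]), array([ 0.6435, -0.0934]), array([ 0.6275, -0.1957]), array([ 0.4963, -0.1741])]
warmer [ 0.58380027 -0.03164462  0.05      ] [[ 0.5259  0.1436]
 [ 0.694   0.1181]
 [ 0.6421 -0.2081]
 [ 0.4747 -0.18  ]]
0.17003383145216946 -8.610729408255924
0.3303733928285398 -99.03470419956315
0.16980022395135505 170.45596816216272
0.32760587045175077 81.00651116810366
knob [223 220  14  14 143] [
[... 2939 characters left out ...]
6 137 139 140 141 133 111  96  81  69  70  65  61  72  86 118 143 140
 138 139 139 139 138 139] [-2  2  0  1  0  1  3 16 14 15 13 12 13 12 12  3  0  0  0  1  3  0  0  1]
234 [137 137 137 138 140 140 141 143 136 122 124 116 108 130 144 142 140 139
 139 139 139 140 139 140] [ 1  2  2  2  2  2  1  0  2  2  1  0 -1  2  0  3  0  0  0  0  2  0  0  1]
235 [138 140 139 139 138 138 139 140 141 141 141 142 142 141 139 138 138 139
 139 140 139 139 140 139] [ 0  2  1 -3  0  1 -1  0  3  0  1  0 -1  5  2  0  1  2 -1  1 -1  1  0  0]
236 [138 139 139 139 138 138 139 140 140 139 139 140 140 139 136 136 138 138
 139 139 138 138 139 139] [ 2  2  4 -1  2 -1 -1  5  1  0 -4  1  0  0  1  0  1  2  0 -3  0  1  0  0]
```

```bash
python3 - <<'E'
from h import *
T=load("topA");X=np.load("pics/XT.npy")
m=np.zeros((400,640),np.uint8);m[217:237,219:243]=X[217:237,219:243,2]>.030
v,u=np.nonzero(m);P=np.array([onz(T,a,b,.036) for a,b in zip(u,v)])[:,:2]
w,V=np.linalg.eigh(np.cov(P.T));print("bar c",P.mean(0),"ang",np.degrees(np.arctan2(V[1,1],V[0,1])),np.sqrt(12*w))
cn=cv2.findContours(m,0,2)[0][0];r=cv2.minAreaRect(cn);print(r,onz(T,*r[0],.036))
g=T["pixels"].mean(2);v,u=np.mgrid[222:229,228:236];wt=(g[222:229,228:236]-55).clip(0);wt[wt<5]=0
wt[0,:]=0
Q=np.array([onz(T,a,b,.036)[:2] for a,b in zip(u.ravel(),v.ravel())]);ww=wt.ravel();c=(Q*ww[:,None]).sum(0)/ww.sum();w,V=np.linalg.eigh(np.cov(Q.T,aweights=ww));print("ptr",c,np.degrees(np.arctan2(V[1,1],V[0,1])),np.degrees(np.arctan2(*(c-P.mean(0))[::-1])),np.linalg.norm(c-P.mean(0)))
# skirt low part
m=np.zeros((400,640),np.uint8);m[217:237,219:243]=X[217:237,219:243,2]>.007
cn=cv2.findContours(m,0,2)[0][0];e=cv2.minEnclosingCircle(cn);print("skirt",e,onz(T,*e[0],.012))
E
```

```text
bar c [0.47936913 0.32881714] ang 123.50885065979773 [0.02171907 0.04762454]
((228.9230499267578, 226.8845977783203), (5.824352264404297, 13.312806129455566), 56.3099365234375) [0.47912088 0.32914171 0.036     ]
ptr [0.48673951 0.32138046] 120.50440334938568 -45.25657875727163 0.010470280909060601
skirt ((229.88372802734375, 227.593017578125), 7.2924957275390625) [0.4771603  0.33023458 0.012     ]
```

```bash
cat > mv.py <<'E'
import sys,numpy as np
from scipy.spatial.transform import Rotation as Ro
from cell import ctrl
def st():
    s=ctrl.read_state();q=s["tool_rot"];R=Ro.from_quat([q[1],q[2],q[3],q[0]]).as_matrix();return s,s["position"],R
def show():
    s,p,R=st();print("t",round(s["clock"],2),"p",p.round(4),"jaw",np.degrees(np.arctan2(R[1,1],R[0,1])).round(2),"tilt",R[:,2].round(4),"F",s["force"].round(2),"M",s["moment"].round(3),"w",round(s["gripper_width"],4),"j6",s["joint_pos"][5].round(3))
def d(*ts):
    s,p,R=st()
    for t in ts:print(t,"->",(R.T@(np.array(t)-p)).round(4))
E
python3 - <<'E'
from mv import *
from h import *
show();d((.44,.28,.227),(.48,0,.227),(.4235,-.342,.2),(.4235,-.342,.03))
T=load("topA");print("snuffer",[onz(T,u,v,.013)[:2] for u,v in((337,254),(385,265),(397,268))],"tin",onz(T,434,187,.042),"diff",onz(T,352,135,.095),"gift",onz(T,293,139,.096),"match",onz(T,278,267,.02))
E
```

```text
t 1.1 p [0.1272 0.5094 0.2267] jaw 75.97 tilt [ 0.e+00  1.e-04 -1.e+00] F [ 0.6   0.05 -0.27] M [0.001 0.042 0.052] w 0.0916 j6 -0.146
(0.44, 0.28, 0.227) -> [-3.590e-01 -1.467e-01 -3.000e-04]
(0.48, 0, 0.227) -> [-4.657e-01 -4.087e-01 -3.000e-04]
(0.4235, -0.342, 0.2) -> [-0.4938 -0.7542  0.0267]
(0.4235, -0.342, 0.03) -> [-0.4938 -0.7542  0.1967]
snuffer [array([ 0.37423048, -0.05725794]), array([ 0.33135048, -0.22998826]), array([ 0.3197546 , -0.27306079])] tin [ 0.60853595 -0.41103754  0.042     ] diff [ 0.79208632 -0.11568763  0.095     ] gift [0.78135867 0.09194126 0.096     ] match [0.33209883 0.15631854 0.02      ]
```

send_rows([
  [0, 0, 0, -0.046, -0.019, 0, 100],
  [0, 0, 0, -0.092, -0.038, 0, 100],
  [0, 0, 0, -0.138, -0.057, 0, 100],
  [0, 0, 0, -0.184, -0.075, 0, 100],
  [0, 0, 0, -0.23, -0.094, 0, 100],
])

```text
clock: 1.6
position: [0.3289, 0.3612, 0.227]
tool_rot: [0.0, 0.122, 0.993, 0.0]
force: [0.5, 0.5, -0.0]
gripper_width: 0.0919
```

send_rows([
  [0, 0, 0, -0.045, -0.02, 0, 100],
  [0, 0, 0, -0.09, -0.04, 0, 100],
  [0, 0, 0, -0.13, -0.065, 0, 100],
  [0, 0, 0, -0.15, -0.11, 0, 100],
  [0, 0, 0, -0.17, -0.155, 0, 100],
])

```text
clock: 2.1
position: [0.4556, 0.169, 0.2264]
tool_rot: [-0.0, 0.122, 0.993, -0.0]
force: [1.8, -0.4, 0.2]
gripper_width: 0.0919
```

send_rows([
  [0, 0, 0, -0.02, -0.045, 0, 100],
  [0, 0, 0, -0.04, -0.09, 0, 100],
  [0, 0, 0, -0.06, -0.135, 0, 100],
  [0, 0, 0, -0.065, -0.184, 0, 100],
  [0, 0, 0, -0.07, -0.233, 0, 100],
])

```text
clock: 2.6
position: [0.4662, -0.0742, 0.2267]
tool_rot: [0.0, 0.122, 0.993, 0.0]
force: [1.0, -0.7, -0.6]
gripper_width: 0.0918
```

```bash
python3 -c "
from mv import *
show();d((.4235,-.342,.2),(.4235,-.342,.03))"
```

```text
t 2.6 p [ 0.4662 -0.0742  0.2267] jaw 75.98 tilt [ 4.e-04 -0.e+00 -1.e+00] F [ 1.01 -0.69 -0.59] M [-0.002 -0.038  0.016] w 0.0918 j6 -1.647
(0.4235, -0.342, 0.2) -> [-0.0235 -0.2702  0.0267]
(0.4235, -0.342, 0.03) -> [-0.0234 -0.2702  0.1967]
```

send_rows([
  [0, 0, 0, -0.004, -0.049, 0, 100],
  [0, 0, 0, -0.008, -0.098, 0, 100],
  [0, 0, 0, -0.012, -0.147, 0, 100],
  [0, 0, 0, -0.016, -0.196, 0, 100],
  [0, 0, 0, -0.02, -0.245, 0, 100],
])

```text
clock: 3.1
position: [0.4257, -0.3167, 0.2269]
tool_rot: [0.0, 0.122, 0.993, -0.0]
force: [1.1, -0.6, 0.4]
gripper_width: 0.0921
```

send_rows([
  [0, 0, 0, -0.003, -0.026, 0, 100],
  [0, 0, 0, -0.003, -0.026, 0.04, 100],
  [0, 0, 0, -0.003, -0.026, 0.08, 100],
  [0, 0, 0, -0.003, -0.026, 0.08, 100],
])

```text
clock: 3.5
position: [0.4205, -0.3385, 0.142]
tool_rot: [-0.004, 0.122, 0.992, 0.003]
force: [-0.9, 0.0, -0.5]
gripper_width: 0.0917
```

```bash
python3 -c "
from mv import *
from h import *
show();d((.4235,-.342,.03))
o=grab('B');crop(o['side'],310,220,120,120,5,'pics/sB.png');crop(o['top'],370,190,100,90,6,'pics/tB.png')"
```

```text
t 3.5 p [ 0.4205 -0.3385  0.142 ] jaw 75.93 tilt [-0.0071  0.0078 -0.9999] F [-0.87  0.01 -0.52] M [ 0.012  0.004 -0.032] w 0.0917 j6 -2.145
(0.4235, -0.342, 0.03) -> [-0.0048 -0.0033  0.1119]
```

View pics/sB.png

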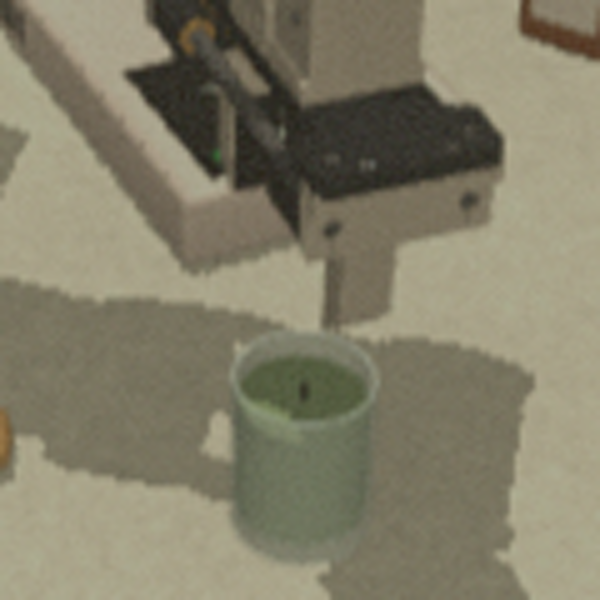

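View pics/tB.png

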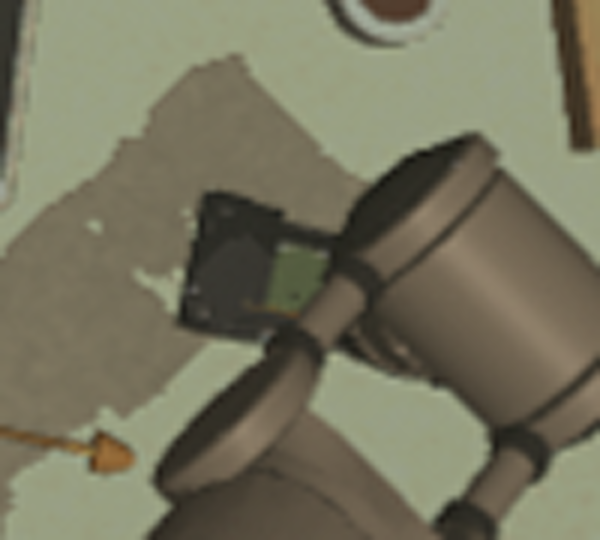

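```bash
python3 -c "
from mv import *
from h import *
s,p,R=st();S=load('sideB');T=load('topB')
for k in(-.046,0,.046):
  q=p+R[:,1]*k;print(k,q.round(3),proj(S,q),proj(T,q))
"; python3 -c "
import cv2;import numpy as np
c=np.load('pics/sideB.npz')['pixels'];cv2.imwrite('pics/sB2.png',c[:,:,::-1])"
```

```text
-0.046 [ 0.412 -0.385  0.147] [380.81510994 281.86786096] [436.77456362 242.10667391]
0 [ 0.423 -0.341  0.147] [371.45735702 268.20369747] [423.30675058 239.01563096]
0.046 [ 0.434 -0.296  0.147] [362.79721863 255.55818867] [409.84989318 235.92710247]
```

View pics/sB2.png

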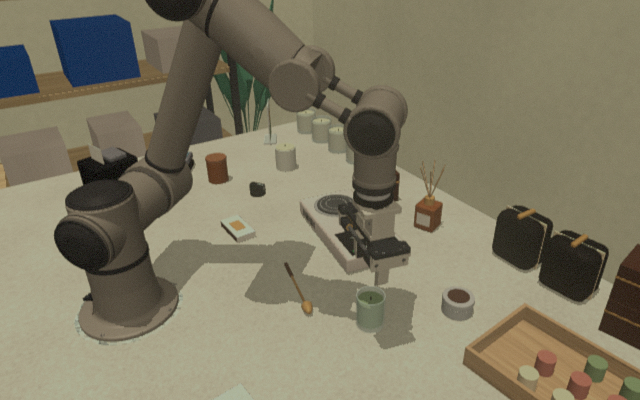

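send_rows([
  [0, 0, 0, 0, -0.001, 0.04, 100],
  [0, 0, 0, 0, -0.001, 0.08, 100],
  [0, 0, 0, 0, -0.001, 0.115, 100],
  [0, 0, 0, 0, -0.001, 0.115, 100],
  [0, 0, 0, 0, -0.001, 0.115, 60],
])

```text
clock: 4.1
position: [0.4241, -0.3426, 0.0338]
tool_rot: [0.001, 0.122, 0.993, -0.001]
force: [-0.6, -1.3, 1.2]
gripper_width: 0.0875
```

send_rows([
  [0, 0, 0, 0, 0, 0, 60],
  [0, 0, 0, 0, 0, 0, 60],
  [0, 0, 0, 0, 0, 0, 50],
  [0, 0, 0, 0, 0, 0, 50],
  [0, 0, 0, 0, 0, 0, 50],
])

```text
clock: 4.6
position: [0.4234, -0.3421, 0.0331]
tool_rot: [0.001, 0.122, 0.993, -0.001]
force: [-0.2, 2.0, 7.7]
gripper_width: 0.0621
```

```bash
python3 -c "
from mv import *
from h import *
show();s,p,R=st();S=load('sideB');print(R.T@(np.array([.598,.053,.088])-p))
"
```

```text
t 4.6 p [ 0.4234 -0.3421  0.0331] jaw 75.97 tilt [ 0.0016 -0.0013 -1.    ] F [-0.24  2.03  7.72] M [0.343 0.042 0.002] w 0.0621 j6 -2.147
[-0.0737597   0.42554876 -0.05517329]
```

send_rows([
  [0, 0, 0, 0, 0, -0.03, 40],
  [0, 0, 0, 0, 0, -0.07, 40],
  [0, 0, 0, 0, 0, -0.11, 40],
  [0, 0, 0, 0, 0.02, -0.12, 40],
  [0, 0, 0, -0.005, 0.06, -0.12, 40],
])

```text
clock: 5.1
position: [0.4426, -0.2868, 0.1542]
tool_rot: [0.002, 0.124, 0.992, -0.002]
force: [0.2, 1.4, -2.0]
gripper_width: 0.0619
```

send_rows([
  [0, 0, 0, -0.007, 0.04, 0, 40],
  [0, 0, 0, -0.014, 0.08, 0, 40],
  [0, 0, 0, -0.021, 0.12, 0, 40],
  [0, 0, 0, -0.028, 0.16, 0, 40],
  [0, 0, 0, -0.035, 0.2, 0, 40],
])

```text
clock: 5.6
position: [0.5248, -0.0974, 0.1518]
tool_rot: [-0.0, 0.122, 0.993, 0.0]
force: [1.6, 0.1, -2.1]
gripper_width: 0.0616
```

send_rows([
  [0, 0, 0, -0.008, 0.04, 0, 40],
  [0, 0, 0, -0.016, 0.08, 0, 40],
  [0, 0, 0, -0.024, 0.115, 0, 40],
  [0, 0, 0, -0.03, 0.145, 0, 40],
  [0, 0, 0, -0.033, 0.165, 0, 40],
])

```text
clock: 6.1
position: [0.597, 0.0552, 0.1515]
tool_rot: [-0.0, 0.121, 0.993, 0.0]
force: [-0.1, -0.8, -1.9]
gripper_width: 0.0617
```

send_rows([
  [0, 0, 0, 0, 0, 0, 40],
  [0, 0, 0, 0, 0, 0, 40],
])

```text
clock: 6.3
position: [0.5962, 0.0531, 0.1514]
tool_rot: [-0.001, 0.122, 0.993, -0.0]
force: [-0.9, -1.7, -2.6]
gripper_width: 0.0617
```

```bash
python3 -c "
from mv import *
from h import *
show();d((.5985,.053,.09))
o=grab('C');crop(o['side'],290,100,130,120,5,'pics/sC.png')"
```

```text
t 6.3 p [0.5962 0.0531 0.1514] jaw 76.03 tilt [-1.1e-03 -3.0e-04 -1.0e+00] F [-0.88 -1.67 -2.65] M [ 0.013 -0.056 -0.001] w 0.0617 j6 -1.366
(0.5985, 0.053, 0.09) -> [-0.0024  0.0005  0.0614]
```

View pics/sC.png

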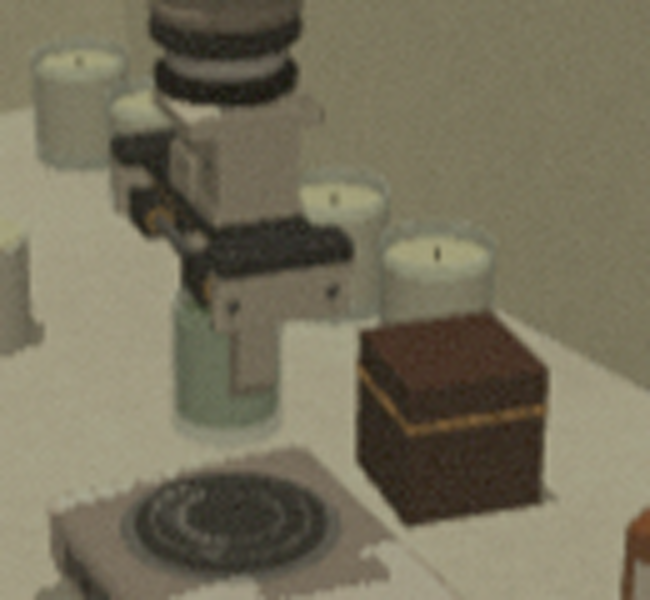

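send_rows([
  [0, 0, 0, -0.001, 0, 0.025, 40],
  [0, 0, 0, -0.002, 0, 0.045, 40],
  [0, 0, 0, -0.002, 0, 0.057, 40],
  [0, 0, 0, -0.002, 0, 0.06, 40],
  [0, 0, 0, -0.002, 0, 0.061, 40],
])

```text
clock: 6.9
position: [0.5986, 0.052, 0.0909]
tool_rot: [0.0, 0.122, 0.992, 0.0]
force: [-0.3, 0.4, -1.7]
gripper_width: 0.0617
```

send_rows([
  [0, 0, 0, 0, 0, 0.0005, 40],
  [0, 0, 0, 0, 0, 0.001, 40],
])

```text
clock: 7.1
position: [0.5991, 0.0525, 0.0907]
tool_rot: [0.001, 0.122, 0.993, 0.0]
force: [0.2, -0.2, -3.1]
gripper_width: 0.0613
```

send_rows([
  [0, 0, 0, 0, 0, 0.001, 40],
  [0, 0, 0, 0, 0, 0.001, 40],
  [0, 0, 0, 0, 0, 0.0015, 40],
  [0, 0, 0, 0, 0, 0.0015, 40],
])

```text
clock: 7.5
position: [0.5988, 0.0526, 0.0891]
tool_rot: [0.001, 0.122, 0.993, 0.0]
force: [-2.7, 1.0, 5.7]
gripper_width: 0.0616
```

Contact (5.7 N up). Release slowly.

send_rows([
  [0, 0, 0, 0, 0, 0, 70],
  [0, 0, 0, 0, 0, 0, 80],
  [0, 0, 0, 0, 0, 0, 100],
  [0, 0, 0, 0, 0, 0, 100],
  [0, 0, 0, 0, 0, 0, 100],
])

```text
clock: 8.0
position: [0.5986, 0.0525, 0.0881]
tool_rot: [-0.0, 0.122, 0.993, 0.0]
force: [-0.3, -0.4, -0.1]
gripper_width: 0.09
```

send_rows([
  [0, 0, 0, 0, 0, -0.02, 100],
  [0, 0, 0, 0, 0, -0.06, 100],
  [0, 0, 0, 0, 0, -0.1, 100],
  [0, 0, 0, -0.0, 0.02, -0.13, 100],
  [0, 0, 0, 0.02, 0.06, -0.14, 100],
])

```text
clock: 8.5
position: [0.5965, 0.1137, 0.2321]
tool_rot: [0.004, 0.124, 0.992, 0.0]
force: [0.5, 1.6, -0.1]
gripper_width: 0.0923
```

```bash
python3 -c "
from mv import *
from h import *
show();d((.479,.329,.18),(.479,.329,.012))
o=grab('D');crop(o['side'],290,130,130,120,5,'pics/sD.png')"
```

```text
t 8.5 p [0.5965 0.1137 0.2321] jaw 75.72 tilt [ 7.6e-03 -5.0e-04 -1.0e+00] F [ 0.53  1.59 -0.08] M [ 0.008 -0.07  -0.039] w 0.0923 j6 -1.259
(0.479, 0.329, 0.18) -> [0.1674 0.1796 0.0511]
(0.479, 0.329, 0.012) -> [0.1686 0.1794 0.2191]
```

View pics/sD.png

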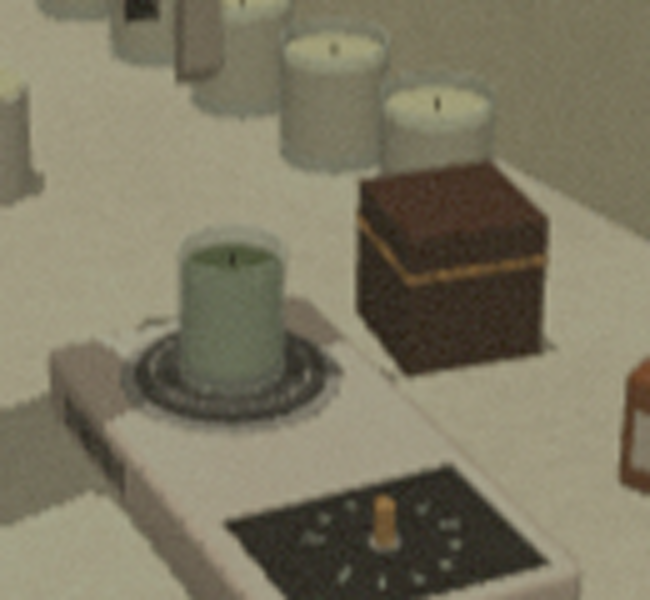

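send_rows([
  [0, 0, 8, 0.03, 0.032, 0, 100],
  [0, 0, 16, 0.06, 0.064, 0, 100],
  [0, 0, 24, 0.09, 0.096, 0, 100],
  [0, 0, 32, 0.12, 0.128, 0, 100],
  [0, 0, 40, 0.15, 0.16, 0, 100],
])

```text
clock: 9.1
position: [0.4859, 0.308, 0.2277]
tool_rot: [-0.0, 0.457, 0.89, -0.0]
force: [0.8, -0.2, 0.8]
gripper_width: 0.0923
```

send_rows([
  [0, 0, 4, 0, 0, 0, 100],
  [0, 0, 4, 0, 0, 0, 100],
])

```text
clock: 9.3
position: [0.4862, 0.3078, 0.2277]
tool_rot: [-0.0, 0.484, 0.875, -0.0]
force: [0.7, -0.4, -0.0]
gripper_width: 0.0919
```

```bash
python3 -c "
from mv import *
from h import *
show();d((.479,.329,.1),(.479,.329,.015))"
```

```text
t 9.3 p [0.4862 0.3078 0.2277] jaw 32.09 tilt [-6.e-04 -6.e-04 -1.e+00] F [ 0.73 -0.38 -0.02] M [-0.08   0.008  0.034] w 0.0919 j6 -0.129
(0.479, 0.329, 0.1) -> [0.0218 0.0053 0.1277]
(0.479, 0.329, 0.015) -> [0.0218 0.0053 0.2127]
```

send_rows([
  [0, 0, 0, 0.022, 0.005, 0.03, 100],
  [0, 0, 0, 0.022, 0.005, 0.07, 100],
  [0, 0, 0, 0.022, 0.005, 0.11, 70],
  [0, 0, 0, 0.022, 0.005, 0.14, 70],
  [0, 0, 0, 0.022, 0.005, 0.145, 70],
])

```text
clock: 9.8
position: [0.4779, 0.3262, 0.0792]
tool_rot: [-0.002, 0.485, 0.875, -0.003]
force: [0.0, -0.1, -1.1]
gripper_width: 0.0723
```

```bash
python3 -c "
from mv import *
from h import *
show();d((.479,.329,.015))
o=grab('E');crop(o['side'],200,120,110,90,6,'pics/sE.png');
crop(o['top'],180,180,110,90,6,'pics/tE.png')"
```

```text
t 9.8 p [0.4779 0.3262 0.0792] jaw 32.0 tilt [-0.0069 -0.0038 -1.    ] F [ 0.02 -0.14 -1.09] M [-0.072  0.015 -0.01 ] w 0.0723 j6 -0.092
(0.479, 0.329, 0.015) -> [0.0018 0.003  0.0642]
```

View pics/sE.png

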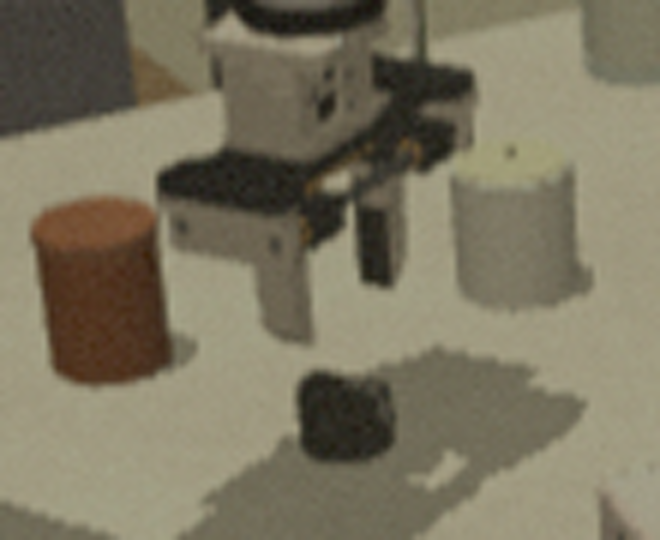

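View pics/tE.png

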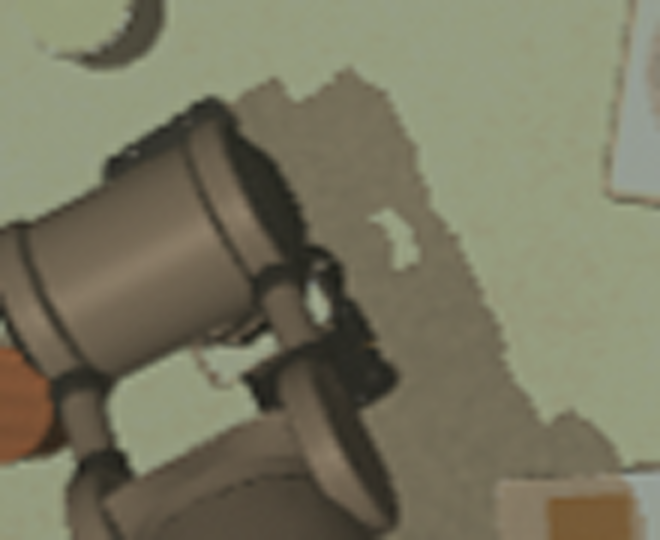

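send_rows([
  [0, 0, 0, 0, 0, 0.025, 70],
  [0, 0, 0, 0, 0, 0.05, 70],
  [0, 0, 0, 0, 0, 0.063, 60],
  [0, 0, 0, 0, 0, 0.065, 50],
  [0, 0, 0, 0, 0, 0.065, 50],
])

```text
clock: 10.4
position: [0.4804, 0.3287, 0.0194]
tool_rot: [0.0, 0.485, 0.875, 0.001]
force: [0.9, -0.9, -0.1]
gripper_width: 0.0475
```

```bash
python3 -c "
from mv import *
show();d((.479,.329,.015))"
```

```text
t 10.4 p [0.4804 0.3287 0.0194] jaw 31.98 tilt [ 1.6e-03  8.0e-04 -1.0e+00] F [ 0.89 -0.85 -0.08] M [-0.001  0.036  0.009] w 0.0475 j6 -0.09
(0.479, 0.329, 0.015) -> [ 0.001  -0.0011  0.0044]
```

send_rows([
  [0, 0, 0, 0, -0.001, 0.0025, 50],
  [0, 0, 0, 0, -0.001, 0.0035, 50],
  [0, 0, 0, 0, -0.001, 0.0035, 20],
  [0, 0, 0, 0, -0.001, 0.0035, 20],
  [0, 0, 0, 0, -0.001, 0.0035, 10],
])

```text
clock: 10.9
position: [0.4788, 0.3281, 0.015]
tool_rot: [0.0, 0.485, 0.875, 0.0]
force: [-0.1, 0.0, -0.2]
gripper_width: 0.0267
```

send_rows([
  [0, 0, 0, 0, 0, 0, 10],
  [0, 0, 0, 0, 0, 0, 10],
  [0, 0, 0, 0, 0, 0, 10],
  [0, 0, 0, 0, 0, 0, 10],
])

```text
clock: 11.3
position: [0.4789, 0.3281, 0.0149]
tool_rot: [0.0, 0.485, 0.875, 0.0]
force: [-0.2, -0.4, 2.2]
gripper_width: 0.0218
```

```bash
python3 -c "
from mv import *
show()"
```

```text
t 11.3 p [0.4789 0.3281 0.0149] jaw 31.97 tilt [ 5.e-04  4.e-04 -1.e+00] F [-0.24 -0.43  2.18] M [-0.029  0.007 -0.011] w 0.0218 j6 -0.09
```

send_rows([
  [0, 0, 0, 0, 0, -0.03, 10],
  [0, 0, 0, 0, 0, -0.07, 10],
  [0, 0, 0, 0, 0, -0.11, 10],
  [0, 0, 0, 0, 0, -0.15, 10],
  [0, 0, 0, 0, 0, -0.185, 10],
])

```text
clock: 11.8
position: [0.4785, 0.3279, 0.2016]
tool_rot: [0.0, 0.485, 0.875, 0.0]
force: [0.3, -0.1, -0.7]
gripper_width: 0.022
```

```bash
python3 -c "
from mv import *
show();d((.53,.12,.2),(.5685,-.1345,.2))
from h import *
o=grab('F');crop(o['side'],200,90,110,90,6,'pics/sF.png')
crop(o['top'],190,170,90,75,6,'pics/tF.png')"
```

```text
t 11.8 p [0.4785 0.3279 0.2016] jaw 31.98 tilt [ 4.e-04  3.e-04 -1.e+00] F [ 0.33 -0.15 -0.66] M [-0.065 -0.022  0.025] w 0.022 j6 -0.09
(0.53, 0.12, 0.2) -> [-0.2036 -0.0664  0.0016]
(0.5685, -0.1345, 0.2) -> [-0.4399 -0.1685  0.0016]
```

View pics/sF.png

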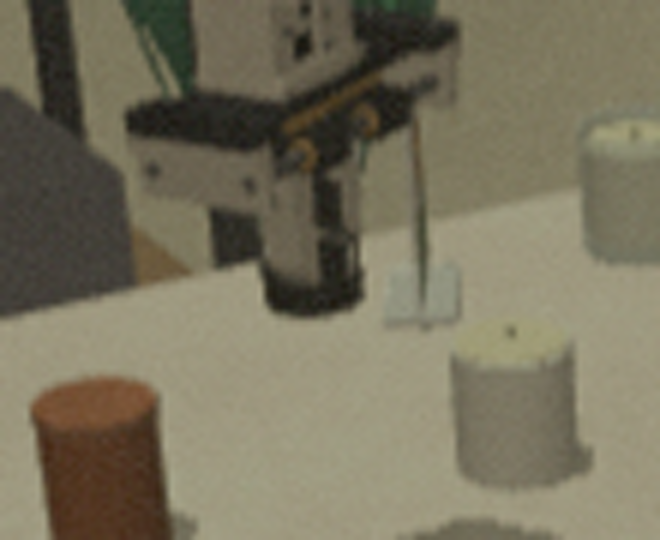

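send_rows([
  [0, 0, -8, -0.042, -0.016, 0, 10],
  [0, 0, -16, -0.084, -0.032, 0, 10],
  [0, 0, -24, -0.127, -0.048, 0, 10],
  [0, 0, -32, -0.17, -0.064, 0, 10],
  [0, 0, -40, -0.212, -0.08, 0, 10],
])

```text
clock: 12.4
position: [0.5221, 0.1069, 0.1987]
tool_rot: [-0.001, 0.158, 0.987, -0.0]
force: [0.1, -0.3, 0.0]
gripper_width: 0.0222
```

```bash
python3 -c "
from mv import *
show();d((.5685,-.1345,.2))"
```

```text
t 12.4 p [0.5221 0.1069 0.1987] jaw 71.78 tilt [-0.0018 -0.     -1.    ] F [ 0.08 -0.33  0.03] M [ 0.016 -0.049  0.065] w 0.0222 j6 -1.195
(0.5685, -0.1345, 0.2) -> [-0.1195 -0.2148 -0.0014]
```

send_rows([
  [0, 0, -8, -0.023, -0.042, 0, 10],
  [0, 0, -16, -0.046, -0.083, 0, 10],
  [0, 0, -24, -0.07, -0.126, 0, 10],
  [0, 0, -32, -0.094, -0.168, 0, 10],
  [0, 0, -40, -0.118, -0.212, 0, 10],
])

```text
clock: 12.9
position: [0.5652, -0.1233, 0.1986]
tool_rot: [-0.001, -0.187, 0.982, 0.001]
force: [0.7, 0.5, 0.1]
gripper_width: 0.0216
```

send_rows([
  [0, 0, 0, 0, 0, 0.04, 10],
  [0, 0, 0, 0, 0, 0.075, 10],
  [0, 0, 0, 0, 0, 0.075, 10],
  [0, 0, 0, 0, 0, 0.075, 10],
])

```text
clock: 13.3
position: [0.5654, -0.1214, 0.1244]
tool_rot: [-0.001, -0.184, 0.983, 0.001]
force: [0.5, 0.2, 0.7]
gripper_width: 0.0217
```

```bash
python3 -c "
from mv import *
show();d((.5685,-.1345,.12))
from h import *
o=grab('G');crop(o['side'],310,170,110,90,7,'pics/sG.png')
crop(o['top'],310,150,100,80,6,'pics/tG.png')"
```

```text
t 13.3 p [ 0.5654 -0.1214  0.1244] jaw 111.23 tilt [-1.9e-03  7.0e-04 -1.0e+00] F [0.53 0.16 0.73] M [ 0.018 -0.003 -0.056] w 0.0217 j6 -2.285
(0.5685, -0.1345, 0.12) -> [ 0.0018 -0.0134  0.0044]
```

View pics/sG.png

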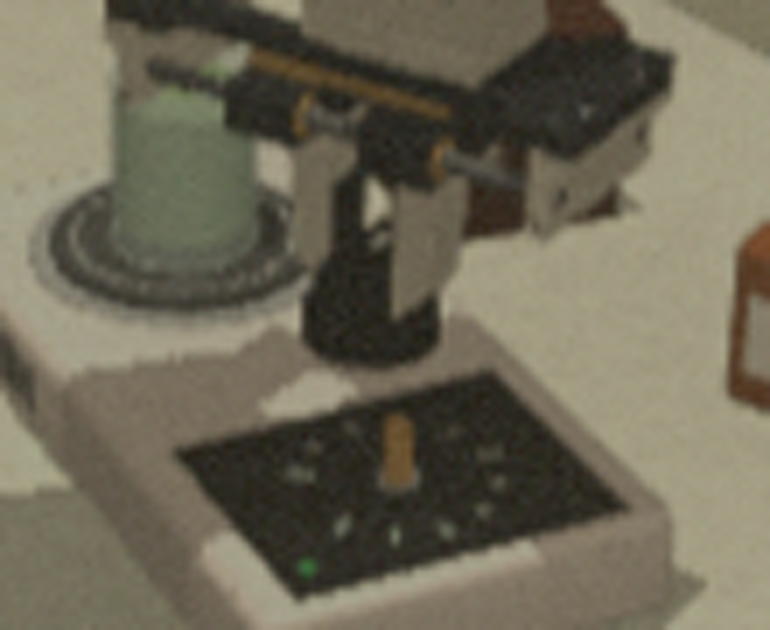

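View pics/tG.png

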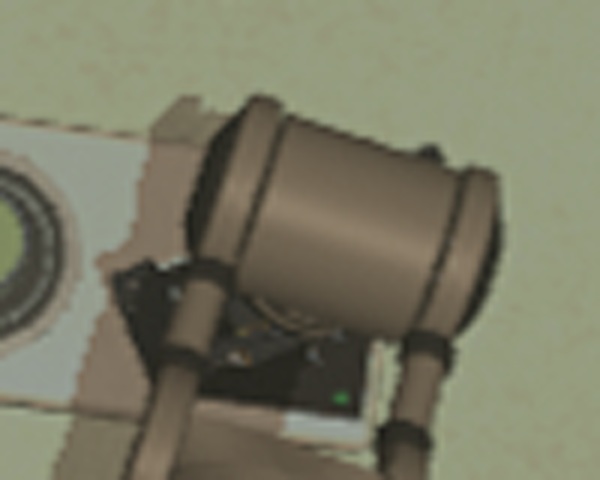

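send_rows([
  [0, 0, 0, 0.002, -0.013, 0, 10],
  [0, 0, 0, 0.002, -0.013, 0.015, 10],
  [0, 0, 0, 0.002, -0.013, 0.024, 10],
  [0, 0, 0, 0.002, -0.013, 0.024, 10],
  [0, 0, 0, 0.002, -0.013, 0.024, 10],
])

```text
clock: 13.9
position: [0.5688, -0.1347, 0.1012]
tool_rot: [0.0, -0.184, 0.983, -0.0]
force: [0.3, -0.2, -0.8]
gripper_width: 0.0215
```

```bash
cat > ms.py <<'E'
from mv import *
from h import *
from cell import vision
import sys
tag=sys.argv[1];n=int(sys.argv[2])
show();s,p,R=st()
L=[vision.camera("side") for _ in range(n)];c=dict(L[0]);c["pixels"]=np.mean([l["pixels"].astype(float) for l in L],0).round().astype(np.uint8);np.savez(f"pics/side{tag}.npz",**c)
q=np.array([p[0],p[1],p[2]-.0149]);print("predicted skirt centre px",proj(c,q),"radius px",proj(c,q+[.0211,-.0134,0])-proj(c,q))
crop(c,335,190,60,60,10,f"pics/s{tag}.png")
g=c["pixels"].mean(2)
for v in range(208,242):print(v,g[v,350:384].round().astype(int))
E
python3 ms.py H 4
```

```text
t 13.9 p [ 0.5688 -0.1347  0.1012] jaw 111.22 tilt [ 4.e-04 -1.e-04 -1.e+00] F [ 0.32 -0.23 -0.83] M [0.046 0.015 0.021] w 0.0215 j6 -2.305
predicted skirt centre px [367.44053747 226.68014236] radius px [ 9.91114962 -0.12783195]
208 [ 70  64  58  68 105 124 103  98  98  97  97  74  41  34  40  48 105 152
 154 145 103  97  97  90  83  84  94  93  93  94 111 150 153 152]
209 [ 62  59  70 104 124 121 108  96  98  98  94  67  39  38  35  53 110 154
 156 146  83  94  97  97  96  98  96  92  91  95 114 151 153 153]
210 [ 60  77 105 121 123 116 108  98  96  96  95  65  39  36  35  56 122 152
 129 115  73  96  98  98  99  97  98  93  91  94 122 151 150 151]
211 [101 112 120 122 128 135 112  98  97  98  94  64  34  37  38  56 107 114
  77  61  68  96  98  97  98  98  97  90  90  95 122 148 150 150]
212 [121 120 117 116 143 149 115  97  96  96  94  66  38  35  37  41  67  55
  53  67  76  96  96  96  96  96  95  92  91  99 128 147 149 150]
213 [120 124 135 136 153 151 116  97  96  97  97  66  38  35  36  37  41  67
  94  80  83  97  96  96  98  96  93  94  91 100 136 147 148 148]
214 [138 142
[... 2883 characters left out ...]
45 35 37 39 40
 37 38 40 40 59 59 58 53 38 41]
236 [39 48 50 41 40 39 36 37 37 39 38 39 38 37 51 72 75 80 81 56 40 36 35 41
 37 39 37 39 39 40 39 41 42 38]
237 [47 52 65 62 59 43 38 41 38 39 42 39 39 46 71 74 76 80 84 75 47 38 38 39
 35 40 37 38 37 39 41 41 37 40]
238 [47 46 57 57 57 39 41 39 40 40 36 38 38 49 80 80 79 80 84 84 49 38 40 38
 41 36 40 38 42 42 63 75 52 44]
239 [39 39 38 41 40 42 42 43 40 38 39 36 37 45 67 75 76 77 72 69 44 38 39 36
 39 39 40 42 37 40 60 69 49 38]
240 [40 38 41 37 43 38 40 42 41 42 39 41 39 37 44 57 57 57 52 49 40 40 41 39
 39 37 37 41 37 41 41 44 40 40]
241 [42 39 41 37 39 39 42 40 38 38 40 41 39 37 38 41 42 39 38 41 41 39 40 38
 40 40 43 37 47 44 38 36 37 37]
```

View pics/sH.png

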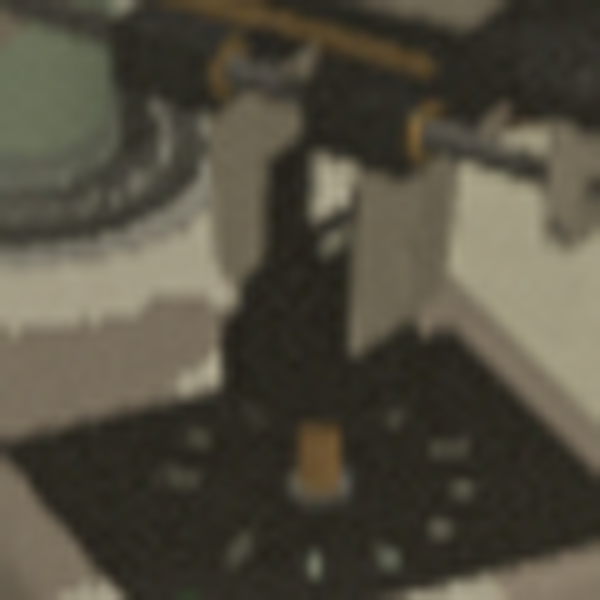

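```bash
python3 - <<'E'
from h import *
G=load("sideG");A=load("sideA");T=load("topA")
g=G["pixels"].mean(2)
for v in range(205,226):print(v,g[v,350:377].round().astype(int))
p=np.array([.5654,-.1214,.1244-.0149]);print("pred",proj(G,p), "bottom pt",max(proj(G,p+.025*np.array([np.cos(t),np.sin(t),0]))[1] for t in np.linspace(0,6.28,200)),
 "L/R",[fn(proj(G,p+.025*np.array([np.cos(t),np.sin(t),0]))[0] for t in np.linspace(0,6.28,200)) for fn in(min,max)])
print("collar top",onz(T,357.57,198.70,.05),"collar side",onz(A,366.35,238.4,.05),onz(A,366.35,238.4,.051))
a=A["pixels"].mean(2)
for v in range(235,243):print(v,a[v,361:373].round().astype(int))
t=np.linspace(0,6.28,200)
q=np.array([.5685,-.1345,.05]);e=np.array([proj(A,q+.0082*np.array([np.cos(k),np.sin(k),0])) for k in t]);print(proj(A,q),e.min(0),e.max(0))
E
```

```text
205 [ 70 112  97  97  97  97  94  62  42  37  37  32  42  68  60  47  77 100
  97  96  99 100  91  91  94 108 135]
206 [ 80  87  84  97  99  91  82  43  36  30  40  34  40  37  33  43  86  97
  97  96  94 100  91  92  92 116 149]
207 [ 77  68  76  87  97  79  57  38  36  39  33  31  28  35  34  46  87  98
  96  99  98  95  92  90  96 117 150]
208 [ 70  63  60  68  81  62  41  39  33  40  39  40  40  39  39  46  97 100
  98  95  97  94  91  95  98 129 151]
209 [ 66  56  69 101  85  44  32  40  34  40  29  34  33  39  41  53  95  99
  96  99  96  90  92  95 116 146 150]
210 [ 64  75 106 122  85  45  30  42  38  41  29  39  42  37  35  48  96  98
  98  94  97  94  96 111 143 151 154]
211 [100 112 121 102  62  38  38  35  35  36  35  37  41  32  36  53  95  99
  95  98 100  82  93 130 149 149 150]
212 [122 121 117  66  41  34  36  32  40  37  37  35  38  38  37  51  97 100
 100  97  79  58  87 144 144 144 148]
213 [119 125 132  62  33  37  36  38  42  33  38  35  40  40  37  45  99  96
  91  77  55  37  76 150 148 141 147]
214 [137 144 149  62  26  40  35  35  39  44  27  41  36  34  39 
[... 1312 characters left out ...]
5]
pred [363.45278758 216.92212199] bottom pt 222.1650274363039 L/R [np.float64(353.5067218791343), np.float64(373.42457194739586)]
collar top [ 0.57069532 -0.13359704  0.05      ] collar side [ 0.56798032 -0.13263949  0.05      ] [ 0.56706453 -0.1338301   0.051     ]
235 [44 43 44 49 77 80 80 75 49 42 43 43]
236 [44 41 46 61 75 78 79 78 67 45 44 43]
237 [44 42 59 90 79 79 80 84 81 54 44 42]
238 [ 43  45  64 107  91  86  86  99  93  56  45  41]
239 [44 42 52 86 90 84 87 89 79 49 43 44]
240 [45 42 43 54 66 65 64 57 53 43 44 45]
241 [45 42 44 44 45 45 45 46 43 42 42 43]
242 [42 44 43 46 42 44 44 42 43 41 45 43]
[366.94834814 238.67391391] [363.73579787 236.89815808] [370.16403653 240.46997926]
```

```bash
python3 - <<'E'
from h import *
A=load("sideA");T=load("topA")
for u,v in((367.43,237.92),(367.43,238.25),(367.43,238.6)):print(onz(A,u,v,.05))
# candle now on plate, top view, tumbler; marks ring in top
D=load("topD");g=D["pixels"]
hs=cv2.cvtColor(g,cv2.COLOR_RGB2HSV);m=np.zeros((400,640),np.uint8);m[170:215,285:330]=((hs[...,1]>65)&(hs[...,0]>33)&(hs[...,0]<45))[170:215,285:330]
n,l,s,c=cv2.connectedComponentsWithStats(m);i=1+np.argmax(s[1:,4]);print(s[i],c[i],onz(D,*c[i],.122))
# ring marks
P=T["pixels"].mean(2)
sub=P[180:220,345:373].copy();n,l,s,c=cv2.connectedComponentsWithStats((sub>62).astype(np.uint8))
pts=[]
for i in range(1,n):
    w=np.where(l==i,sub-52,0);vv,uu=np.mgrid[180:220,345:373];cc=((w*uu).sum()/w.sum(),(w*vv).sum()/w.sum());print(s[i,4],np.round(cc,2),onz(T,*cc,.05).round(4))
E
```

```text
[ 0.57160038 -0.13239777  0.05      ]
[ 0.57068995 -0.13361861  0.05      ]
[ 0.56972644 -0.13491064  0.05      ]
[311 188   3   7  10] [311.8 191.1] [0.59360049 0.02905769 0.122     ]
7 [345.   182.61] [ 0.6294 -0.09    0.05  ]
32 [366.15 180.42] [ 0.6359 -0.1661  0.05  ]
4 [353.6 189.6] [ 0.6037 -0.1202  0.05  ]
3 [359.25 189.32] [ 0.6043 -0.1405  0.05  ]
3 [364.29 190.46] [ 0.5999 -0.1585  0.05  ]
3 [349.44 192.74] [ 0.5927 -0.105   0.05  ]
2 [367.55 195.  ] [ 0.5833 -0.1697  0.05  ]
27 [357.76 198.99] [ 0.5696 -0.1343  0.05  ]
2 [347.54 198.  ] [ 0.5739 -0.0978  0.05  ]
97 [359.49 216.16] [ 0.5081 -0.1388  0.05  ]
3 [368.36 200.74] [ 0.5626 -0.172   0.05  ]
4 [348.14 202.86] [ 0.5564 -0.0995  0.05  ]
2 [366.   205.48] [ 0.5458 -0.1631  0.05  ]
5 [351.19 207.31] [ 0.5403 -0.11    0.05  ]
4 [361.6 208.4] [ 0.5357 -0.1471  0.05  ]
2 [366.49 216.  ] [ 0.5082 -0.1638  0.05  ]
```

```bash
python3 - <<'E'
import numpy as np
P=np.array([(.6037,-.1202),(.6043,-.1405),(.5999,-.1585),(.5927,-.105),(.5833,-.1697),(.5739,-.0978),(.5626,-.172),(.5564,-.0995),(.5458,-.1631),(.5403,-.11),(.5357,-.1471)])
def fit(P):
    A=np.c_[2*P,np.ones(len(P))];s=np.linalg.lstsq(A,(P**2).sum(1),rcond=None)[0];r=np.hypot(*(P-s[:2]).T);return s[:2],r.round(4)
print(fit(P));print(fit(np.delete(P,[9],0)));
for p in P-fit(P)[0]:print(np.degrees(np.arctan2(p[1],p[0])).round(1))
E
```

```text
(array([ 0.56946733, -0.13467232]), array([0.0372, 0.0353, 0.0387, 0.0377, 0.0377, 0.0371, 0.038 , 0.0375,
       0.037 , 0.0382, 0.036 ]))
(array([ 0.56970917, -0.13482153]), array([0.037 , 0.0351, 0.0384, 0.0377, 0.0374, 0.0373, 0.0379, 0.0377,
       0.037 , 0.0362]))
22.9
-9.5
-38.1
51.9
-68.5
83.1
-100.4
110.4
-129.8
139.8
-159.8
```

send_rows([
  [0, 0, 0, -0.001, 0, 0.005, 10],
  [0, 0, 0, -0.001, 0, 0.009, 10],
  [0, 0, 0, -0.001, 0, 0.011, 10],
  [0, 0, 0, -0.001, 0, 0.012, 10],
  [0, 0, 0, -0.001, 0, 0.013, 10],
])

```text
clock: 14.6
position: [0.5696, -0.1341, 0.088]
tool_rot: [0.0, -0.184, 0.983, -0.0]
force: [-0.7, 1.4, 4.9]
gripper_width: 0.0221
```

```bash
python3 -c "
from mv import *
show()"
```

```text
t 14.6 p [ 0.5696 -0.1341  0.088 ] jaw 111.22 tilt [ 4.e-04  0.e+00 -1.e+00] F [-0.7   1.37  4.92] M [0.205 0.304 0.041] w 0.0221 j6 -2.304
```

send_rows([
  [0, 0, -4, 0, 0, 0, 10],
  [0, 0, -8, 0, 0, 0, 10],
  [0, 0, -12, 0, 0, 0, 10],
  [0, 0, -16, 0, 0, 0, 10],
  [0, 0, -16, 0, 0, 0, 10],
])

```text
clock: 15.1
position: [0.57, -0.1342, 0.0882]
tool_rot: [0.001, -0.319, 0.948, -0.0]
force: [0.9, 1.0, 4.6]
gripper_width: 0.0219
```

```bash
python3 -c "
from mv import *
show()"
```

```text
t 15.1 p [ 0.57   -0.1342  0.0882] jaw 127.25 tilt [ 1.5e-03 -3.0e-04 -1.0e+00] F [0.86 0.95 4.61] M [ 0.257 -0.095  0.008] w 0.0219 j6 -2.583
```

send_rows([
  [0, 0, 6, 0.0005, 0, 0, 10],
  [0, 0, 12, 0.0005, 0, 0, 10],
  [0, 0, 18, 0.0005, 0, 0, 10],
  [0, 0, 24, 0.0005, 0, 0, 10],
  [0, 0, 30, 0.0005, 0, 0, 10],
])

```text
clock: 15.6
position: [0.5693, -0.1347, 0.0881]
tool_rot: [0.0, -0.06, 0.998, -0.0]
force: [0.3, -0.2, 4.5]
gripper_width: 0.0217
```

```bash
python3 -c "
from mv import *
show()"
```

```text
t 15.6 p [ 0.5693 -0.1347  0.0881] jaw 96.85 tilt [ 8.e-04 -6.e-04 -1.e+00] F [ 0.27 -0.23  4.46] M [-0.021  0.06   0.041] w 0.0217 j6 -2.053
```

```bash
python3 ms.py I 4 | head -3
```

```text
t 15.6 p [ 0.5693 -0.1347  0.0881] jaw 96.85 tilt [ 8.e-04 -6.e-04 -1.e+00] F [ 0.27 -0.23  4.46] M [-0.021  0.06   0.041] w 0.0217 j6 -2.053
predicted skirt centre px [367.49081415 230.99393068] radius px [ 9.85931867 -0.12655222]
208 [ 67  63  57  69 105 125 122  93  92  92  90  60  40  40  40  34  40  40
```

View pics/sI.png

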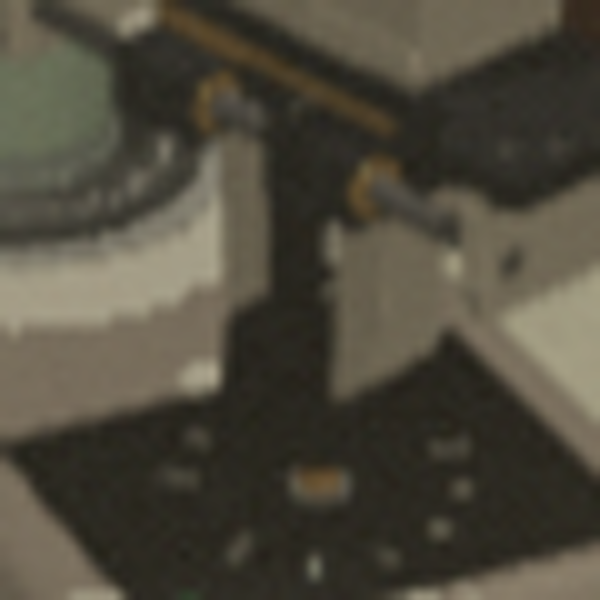

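send_rows([
  [0, 0, -5, 0, 0, 0, 10],
  [0, 0, -10, 0, 0, 0, 10],
  [0, 0, -10, 0.001, 0, 0, 10],
  [0, 0, -10, 0.001, 0.001, 0, 10],
  [0, 0, -10, 0, 0.001, 0, 10],
])

```text
clock: 16.3
position: [0.5688, -0.1338, 0.0879]
tool_rot: [-0.0, -0.149, 0.989, -0.0]
force: [-1.7, -3.6, 3.9]
gripper_width: 0.0217
```

```bash
python3 -c "
from mv import *
show()"
```

```text
t 16.3 p [ 0.5688 -0.1338  0.0879] jaw 107.16 tilt [-3.e-04 -7.e-04 -1.e+00] F [-1.74 -3.57  3.9 ] M [-0.508  0.208 -0.008] w 0.0217 j6 -2.232
```

send_rows([
  [0, 0, 0, 0, -0.0005, 0, 10],
  [0, 0, 0, 0, -0.001, 0, 10],
  [0, 0, 0, 0, -0.0015, 0, 10],
  [0, 0, 0, 0, -0.002, 0, 10],
])

```text
clock: 16.7
position: [0.5689, -0.1345, 0.0873]
tool_rot: [-0.001, -0.15, 0.989, 0.001]
force: [-1.2, 3.8, 4.3]
gripper_width: 0.0214
```

```bash
python3 -c "
from mv import *
show()"
```

```text
t 16.7 p [ 0.5689 -0.1345  0.0873] jaw 107.21 tilt [-0.0017  0.0017 -1.    ] F [-1.21  3.78  4.28] M [0.544 0.294 0.029] w 0.0214 j6 -2.236
```

send_rows([
  [0, 0, 0, 0, 0.001, 0, 10],
  [0, 0, 0, 0.0005, 0.001, 0.0005, 10],
  [0, 0, 0, 0.001, 0.001, 0.001, 10],
  [0, 0, 0, 0.001, 0.001, 0.001, 10],
])

```text
clock: 17.1
position: [0.5688, -0.1345, 0.0869]
tool_rot: [0.001, -0.15, 0.989, -0.0]
force: [0.1, 1.1, 5.2]
gripper_width: 0.0214
```

```bash
python3 -c "
from mv import *
show()"
```

```text
t 17.1 p [ 0.5688 -0.1345  0.0869] jaw 107.21 tilt [ 1.3e-03  2.0e-04 -1.0e+00] F [0.13 1.07 5.18] M [ 0.343  0.01  -0.069] w 0.0214 j6 -2.235
```

send_rows([
  [0, 0, -4, 0, 0.0005, 0, 10],
  [0, 0, -8, 0, 0.0005, 0, 10],
  [0, 0, -12, 0, 0.0005, 0, 10],
  [0, 0, -16, 0, 0.0005, 0, 10],
  [0, 0, -16, 0, 0.0005, 0, 10],
])

```text
clock: 17.6
position: [0.5688, -0.1344, 0.087]
tool_rot: [0.001, -0.287, 0.958, -0.0]
force: [0.5, 0.2, 4.7]
gripper_width: 0.0216
```

```bash
python3 -c "
from mv import *
show()"
```

```text
t 17.6 p [ 0.5688 -0.1344  0.087 ] jaw 123.33 tilt [ 1.7e-03 -5.0e-04 -1.0e+00] F [0.47 0.17 4.71] M [ 0.217 -0.022 -0.072] w 0.0216 j6 -2.516
```

send_rows([
  [0, 0, 3, 0, 0, 0, 10],
  [0, 0, 6, 0, 0, 0, 10],
  [0, 0, 9, 0, 0, 0, 10],
  [0, 0, 12, 0, 0, 0, 10],
])

```text
clock: 18.0
position: [0.5686, -0.1345, 0.087]
tool_rot: [0.001, -0.183, 0.983, -0.0]
force: [-0.6, 0.0, 5.8]
gripper_width: 0.0217
```

```bash
python3 -c "
from mv import *
show()"
```

```text
t 18.0 p [ 0.5686 -0.1345  0.087 ] jaw 111.09 tilt [ 1.3e-03 -7.0e-04 -1.0e+00] F [-0.62  0.03  5.83] M [ 0.046  0.051 -0.04 ] w 0.0217 j6 -2.302
```

send_rows([
  [0, 0, 5, 0, 0, 0, 10],
  [0, 0, 10, 0, 0, 0, 10],
  [0, 0, 15, 0, 0, 0, 10],
  [0, 0, 20, 0, 0, 0, 10],
  [0, 0, 25, 0, 0, 0, 10],
])

```text
clock: 18.5
position: [0.5686, -0.1345, 0.087]
tool_rot: [0.001, 0.035, 0.999, -0.0]
force: [0.7, 0.1, 4.9]
gripper_width: 0.0217
```

```bash
python3 -c "
from mv import *
show()"
```

```text
t 18.5 p [ 0.5686 -0.1345  0.087 ] jaw 86.01 tilt [ 1.4e-03 -7.0e-04 -1.0e+00] F [0.67 0.06 4.89] M [-0.019  0.044 -0.014] w 0.0217 j6 -1.864
```

send_rows([
  [0, 0, 0, 0, 0, -0.02, 10],
  [0, 0, 0, 0, 0, -0.04, 10],
  [0, 0, 0, 0, -0.05, -0.06, 10],
  [0, 0, 0, 0, -0.1, -0.06, 10],
  [0, 0, 0, 0, -0.14, -0.06, 10],
])

```text
clock: 19.0
position: [0.5589, -0.2759, 0.147]
tool_rot: [0.0, 0.033, 0.999, -0.001]
force: [-0.2, -0.1, -0.3]
gripper_width: 0.022
```

send_rows([
  [0, 0, 0, 0, -0.02, 0, 10],
  [0, 0, 0, 0, -0.02, 0, 10],
])

```text
clock: 19.2
position: [0.5567, -0.2965, 0.1455]
tool_rot: [-0.0, 0.035, 0.999, 0.0]
force: [-0.1, 0.1, -1.3]
gripper_width: 0.0217
```

```bash
python3 - <<'E'
from h import *
from mv import *
from cell import vision
show()
for n in("side","top"):
    L=[vision.camera(n) for _ in range(8)]
    c=dict(L[0]);c["pixels"]=np.mean([l["pixels"].astype(float) for l in L],0).round().astype(np.uint8)
    c["z_map"]=np.median([l["z_map"] for l in L],0);np.savez(f"pics/{n}K.npz",**c)
S=load("sideK");T=load("topK")
a=lambda c,x,y,k:cv2.resize(np.ascontiguousarray(c["pixels"][y:y+k,x:x+k,::-1]),(400,400),interpolation=cv2.INTER_NEAREST)
cv2.imwrite("pics/spK.png",np.clip(1.8*np.hstack([a(T,346,187,24),a(S,355,222,24)]).astype(float),0,255).astype(np.uint8))
cv2.imwrite("pics/sK.png",np.hstack([cv2.resize(np.ascontiguousarray(S["pixels"][160:280,330:450,::-1]),(400,400)),cv2.resize(np.ascontiguousarray(T["pixels"][150:250,330:430,::-1]),(400,400))]))
P=T["pixels"].astype(int)
for v in range(195,204):print(v,(P[v,353:364,0]-P[v,353:364,2]),P[v,353:364].sum(1)//3,(1000*np.array([depth(T,u,v)[2] for u in range(353,364)])).round().astype(int))
E
```

```text
t 19.2 p [ 0.5567 -0.2965  0.1455] jaw 86.01 tilt [-1.e-03  2.e-04 -1.e+00] F [-0.14  0.11 -1.3 ] M [ 0.04  -0.017  0.021] w 0.0217 j6 -2.112
195 [8 8 8 8 8 7 9 8 9 8 9] [50 50 49 49 48 47 48 49 49 49 49] [49 51 49 52 50 53 53 51 52 54 52]
196 [ 8  9  8  9 11 11  9  8  8  9  9] [50 49 49 54 65 70 62 47 49 49 49] [52 55 50 52 54 52 51 54 54 54 52]
197 [ 9  8  7 10 14 19 20 11  8  9  8] [ 49  49  48  72 103 114  96  51  48  48  49] [53 51 51 53 55 53 52 54 53 53 53]
198 [ 8  8 10 14 23 44 57 33  6  9  8] [ 50  48  61  82  95 105 102  74  46  48  49] [55 51 54 51 53 56 53 79 52 53 51]
199 [ 8  8 13 24 56 81 82 52  6  8  9] [ 49  48  82 101  93 113 114  92  46  48  48] [52 52 51 52 73 77 78 78 51 51 51]
200 [ 9  8 10 22 29 41 44 16  8  8  8] [ 49  48  66  95  93  92 107  74  46  49  49] [49 52 53 53 60 75 74 52 51 50 52]
201 [ 9  9  8 11 18 21 15  8  7  9  9] [ 49  49  46  76 108 121 113  56  47  48  49] [50 53 50 52 53 53 52 52 53 51 51]
202 [9 9 8 8 8 7 7 7 8 8 8] [49 49 48 47 45 45 45 47 48 49 49] [52 53 54 51 52 54 52 52 53 53 51]
203 [9 9 8 8 8 8 9 8 8 9 8] [49 49 49 49 49 48 48 48 49 49 48] [52 52 53 51 52 51 53 50 54 52 52]
```

View pics/spK.png

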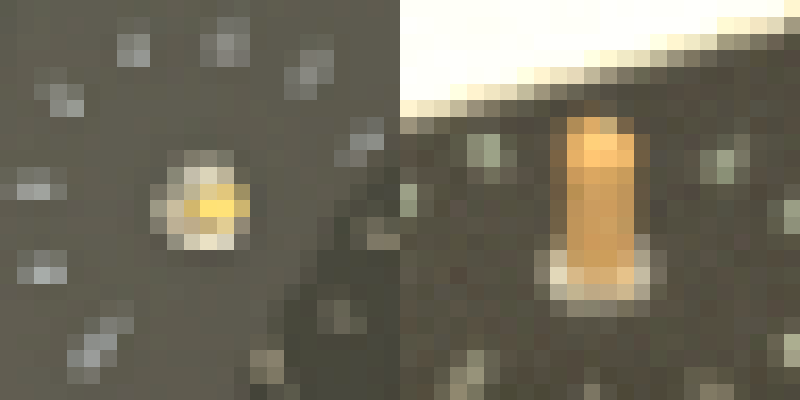

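View pics/sK.png

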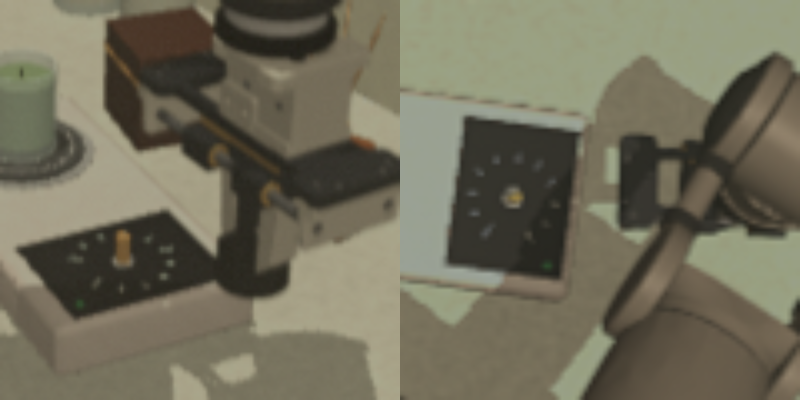

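```bash
python3 - <<'E'
from mv import *
d((.5692,-.1341,.1455),(.5692,-.1341,.092))
from h import *
# knob in hand: skirt edges in side K
S=load("sideK");s,p,R=st();c=np.array([p[0],p[1],p[2]-.0149])
e=np.array([proj(S,c+.025*np.array([np.cos(k),np.sin(k),0])) for k in np.linspace(0,6.28,300)]);print("pred centre",proj(S,c),"min",e.min(0),"max",e.max(0))
g=S["pixels"].mean(2)
for v in range(234,251):print(v,g[v,391:422].round().astype(int))
E
```

```text
(0.5692, -0.1341, 0.1455) -> [-0.0011  0.1602  0.0012]
(0.5692, -0.1341, 0.092) -> [-0.001   0.1602  0.0547]
pred centre [406.81833826 242.70114688] min [395.49620883 236.48818703] max [418.20919782 249.16756645]
234 [ 89 136 157 143  67  35  37  34  37  40  41  40  38  39  36  45  76  90
  88  90  93 102 104 105 103 103 102 106 122 118 116]
235 [ 50  88 134 137  64  36  38  38  36  39  39  40  39  38  37  47  78  90
  90  90  98 103 102 103 103 102 104 108 133 140 135]
236 [ 40  52  85 107  56  38  36  37  39  39  38  41  37  36  39  48  83  89
  91  89  98 104 104 104 103 103 104 117 141 152 149]
237 [ 38  40  47  62  44  39  38  37  35  39  40  38  38  38  38  48  83  91
  88  92 103 104 104 103 100  95 115 134 149 156 153]
238 [ 40  40  42  37  39  37  36  37  37  38  39  36  37  37  38  52  82  89
  90  91 101 101  98  90  80  84 131 150 153 154 153]
239 [ 43  42  41  38  38  38  36  42  36  38  40  40  41  39  38  53  84  90
  89  88  90  85  77  64  56  71 135 155 155 152 151]
240 [ 42  43  43  36  37  35  39  38  38  40  39  37  40  38  41  54  84  82
  79  71  63  59  52  47
[... 639 characters left out ...]
  42  38  36  40  53 105 149 153 154 155 156]
246 [126 130 133 129 114  84  52  41  37  38  39  38  41  40  39  40  39  41
  39  40  39  39  40  52  87 131 151 155 156 155 156]
247 [125 125 126 126 122 110  87  64  46  43  40  40  37  36  37  38  39  38
  41  41  41  49  71  98 125 146 154 154 155 154 153]
248 [123 121 119 117 117 115 106  97  82  71  61  53  45  44  42  48  48  49
  53  64  74  98 113 132 146 154 154 153 152 151 151]
249 [118 117 116 115 113 113 112 110 106 100  91  83  78  74  74  99 103 101
 106 113 121 134 144 151 154 155 155 154 153 154 153]
250 [114 115 114 114 113 114 113 112 111 112 108 106 104 102 100 139 141 140
 141 145 150 152 153 155 155 154 155 154 156 155 155]
```

send_rows([
  [0, 0, 0, 0, -0.03, 0, 10],
  [0, 0, 0, 0, -0.045, 0, 10],
  [0, 0, 0, 0, -0.045, 0, 10],
  [0, 0, 0, 0, -0.045, 0, 10],
])

```text
clock: 20.4
position: [0.5543, -0.3386, 0.1464]
tool_rot: [-0.0, 0.034, 0.999, 0.001]
force: [0.2, 0.2, -0.7]
gripper_width: 0.0215
```

```bash
cat > kn.py <<'E'
from mv import *
from h import *
from cell import vision
import sys
L=[vision.camera("side") for _ in range(3)];S=dict(L[0]);S["pixels"]=np.mean([l["pixels"].astype(float) for l in L],0).round().astype(np.uint8);np.savez(f"pics/side{sys.argv[1]}.npz",**S)
show();s,p,R=st();c=np.array([p[0],p[1],p[2]-.0149])
def ext(z):
    e=np.array([proj(S,c+[0,0,z]+.025*np.array([np.cos(k),np.sin(k),0])) for k in np.linspace(0,6.28,300)]);return e.min(0),e.max(0)
print("pred bottom",ext(0),"top of skirt",ext(.012))
g=S["pixels"].mean(2);pc=proj(S,c).round().astype(int)
x0,y0=pc-[15,4];
crop(S,int(pc[0])-30,int(pc[1])-40,60,60,10,f"pics/s{sys.argv[1]}.png")
print("cols from",x0)
for v in range(y0,y0+14):print(v,g[v,x0:x0+31].round().astype(int))
E
python3 kn.py L
```

```text
t 20.55 p [ 0.5547 -0.3378  0.1466] jaw 86.25 tilt [-2.e-04  6.e-04 -1.e+00] F [-0.18 -0.29 -1.16] M [0.041 0.051 0.018] w 0.0219 j6 -2.171
pred bottom (array([407.50452029, 246.11218758]), array([431.02882343, 259.61198607])) top of skirt (array([407.87226157, 241.58207043]), array([431.52965184, 254.96596998]))
cols from 404
249 [119 103  87  44  38  40  41  41  38  39  40  43  42  39  38  51  92  93
  91  92  97  94  86  76  60  63 111 155 156 156 155]
250 [116 106 103  50  39  39  38  38  41  37  43  36  42  40  41  57  90  91
  89  79  78  65  56  48  39  56 119 157 157 156 155]
251 [115 104 106  49  40  38  41  39  39  40  39  42  37  43  42  54  83  76
  65  55  48  40  41  42  35  64 128 158 156 156 156]
252 [112 110  98  45  38  38  38  39  41  40  41  43  39  36  37  43  58  51
  43  43  40  41  43  43  36  66 133 157 155 157 158]
253 [111 112  97  43  37  39  40  38  37  41  41  41  40  41  43  41  43  39
  42  39  41  39  40  41  38  70 143 157 156 155 157]
254 [111 110 131  63  38  35  39  38  39  39  42  42  42  37  39  37  43  42
  40  40  41  44  46  39  40  77 154 16
[... 362 characters left out ...]
  39  35  46  59 103 146 158 160 157 158 156]
258 [117 141 145 159 159 155 137 115  73  60  48  43  39  33  34  41  37  38
  40  43  44  58  85 120 143 158 159 157 157 157 157]
259 [145 160 159 159 159 158 159 153 137 126 108  90  67  65  58  56  64  63
  74  80  99 124 141 154 160 161 160 159 159 159 158]
260 [157 160 159 160 159 157 159 161 161 158 149 142 135 135 131 128 133 136
 138 139 146 154 159 160 159 158 160 161 159 158 157]
261 [155 155 158 157 157 158 159 160 162 161 160 159 160 159 157 155 160 160
 159 158 159 160 159 160 158 157 160 161 159 158 157]
262 [154 154 155 157 157 157 159 162 160 159 161 159 160 159 156 157 159 160
 158 156 157 156 156 158 157 158 159 159 158 157 156]
```

View pics/sL.png

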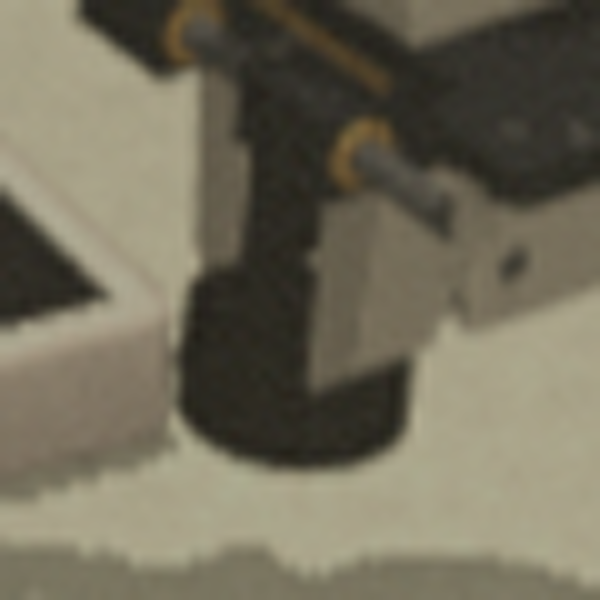

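send_rows([
  [0, 0, -8, 0, 0, 0, 10],
  [0, 0, -16, 0, 0, 0, 10],
  [0, 0, -24, 0, 0, 0, 10],
  [0, 0, -32, 0, 0, 0, 10],
  [0, 0, -40, 0, 0, 0, 10],
])

```text
clock: 21.05
position: [0.5548, -0.3379, 0.1468]
tool_rot: [0.0, -0.314, 0.949, 0.0]
force: [-1.1, 0.4, 0.5]
gripper_width: 0.0221
```

send_rows([
  [0, 0, 0, 0, 0, 0, 10],
  [0, 0, 0, 0, 0, 0, 10],
])

```text
clock: 21.25
position: [0.5548, -0.3381, 0.1468]
tool_rot: [0.0, -0.309, 0.951, 0.0]
force: [0.8, 0.1, -0.1]
gripper_width: 0.0218
```

```bash
python3 kn.py M
```

```text
t 21.4 p [ 0.5547 -0.3385  0.1467] jaw 126.11 tilt [ 0.e+00  1.e-04 -1.e+00] F [ 0.24 -0.33 -0.39] M [0.026 0.053 0.015] w 0.0216 j6 -2.867
pred bottom (array([407.71583485, 246.24084469]), array([431.25481021, 259.75374271])) top of skirt (array([408.08494518, 241.70893958]), array([431.75717378, 255.10587048]))
cols from 404
249 [119 112 151 128  54  38  40  42  46  39  40  38  40  42  39  43  40  40
  38  40  54  90 107 106  88  70  68 121 155 155 157]
250 [117 114 155 122  54  37  41  41  41  39  39  41  38  39  41  38  43  41
  38  39  50  86  88  80  56  41  56 116 157 155 155]
251 [114 114 155 109  48  38  39  38  40  42  42  41  41  39  42  48  38  44
  42  41  44  69  56  48  41  38  60 123 157 158 156]
252 [113 117 154 101  45  35  40  39  39  42  42  42  40  43  43  42  45  40
  41  40  41  46  44  43  42  41  64 134 156 157 159]
253 [113 120 152 105  45  40  37  42  42  44  42  42  43  42  40  43  41  44
  43  37  47  41  41  41  40  40  69 142 157 156 157]
254 [107 115 155 134  58  36  38  37  39  38  42  43  43  38  43  41  45  42
  43  41  42  42  41  41  38  40  76 15
[... 362 characters left out ...]
  42  42  41  41  52  97 148 159 158 157 158]
258 [117 142 145 159 160 159 147 133 104  69  48  44  38  39  40  41  39  43
  42  42  42  46  46  61  95 142 160 159 159 157 158]
259 [146 160 159 159 158 160 159 157 146 135 111  77  69  58  50  53  47  53
  52  54  62  80  94 132 144 158 161 160 160 159 157]
260 [158 160 159 158 156 157 159 161 160 159 148 136 134 130 117 112 108 110
 111 127 135 137 143 160 161 160 161 161 159 158 156]
261 [155 155 159 158 157 158 159 163 162 162 160 159 159 158 150 148 150 150
 151 155 160 161 160 160 158 158 160 160 159 159 158]
262 [152 153 154 157 157 157 159 160 162 160 158 159 161 157 156 156 158 160
 158 156 157 157 158 158 157 157 158 160 159 157 155]
```

View pics/sM.png

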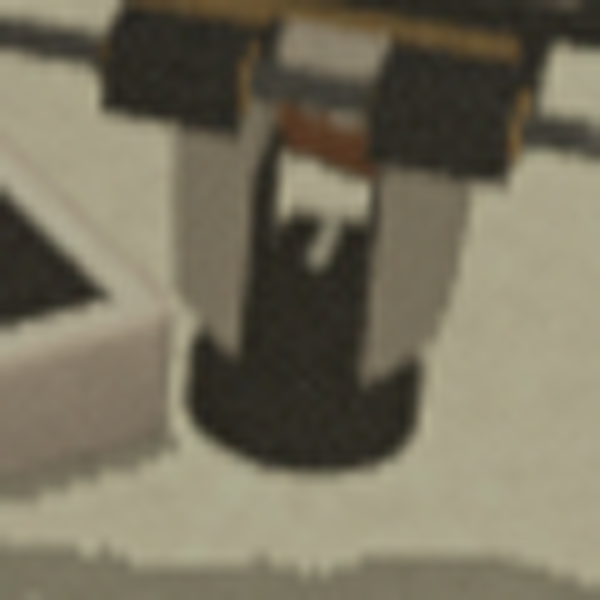

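```bash
python3 - <<'E'
from mv import *
d((.5712,-.1338,.1467),(.5712,-.1338,.092))
E
```

```text
(0.5712, -0.1338, 0.1467) -> [-0.134   0.1557  0.    ]
(0.5712, -0.1338, 0.092) -> [-0.134   0.1557  0.0547]
```

send_rows([
  [0, 0, 5, -0.03, 0.035, 0, 10],
  [0, 0, 10, -0.06, 0.07, 0, 10],
  [0, 0, 15, -0.09, 0.105, 0, 10],
  [0, 0, 20, -0.12, 0.14, 0, 10],
  [0, 0, 21, -0.134, 0.156, 0.01, 10],
])

```text
clock: 21.9
position: [0.5713, -0.1302, 0.1381]
tool_rot: [0.001, -0.132, 0.991, -0.0]
force: [1.2, -0.6, 0.1]
gripper_width: 0.0219
```

send_rows([
  [0, 0, 0, 0, 0, 0.02, 10],
  [0, 0, 0, 0, 0, 0.036, 10],
  [0, 0, 0, 0, 0, 0.036, 10],
])

```text
clock: 22.2
position: [0.5692, -0.1328, 0.0987]
tool_rot: [-0.002, -0.132, 0.991, 0.001]
force: [-0.1, -0.2, -0.2]
gripper_width: 0.0216
```

```bash
python3 - <<'E'
from mv import *
show();d((.5712,-.1338,.092))
E
```

```text
t 22.2 p [ 0.5692 -0.1328  0.0987] jaw 105.18 tilt [-0.004   0.0016 -1.    ] F [-0.14 -0.24 -0.18] M [ 0.08   0.008 -0.008] w 0.0216 j6 -2.196
(0.5712, -0.1338, 0.092) -> [-0.0017 -0.0015  0.0067]
```

send_rows([
  [0, 0, 0, 0, 0, 0.002, 10],
  [0, 0, 0, 0, 0, 0.004, 10],
  [0, 0, 0, 0, 0, 0.004, 10],
])

```text
clock: 22.5
position: [0.5708, -0.1341, 0.0973]
tool_rot: [0.0, -0.132, 0.991, -0.0]
force: [-0.4, 0.1, -0.3]
gripper_width: 0.0217
```

```bash
python3 - <<'E'
from mv import *
show();d((.5712,-.1338,.092))
E
```

```text
t 22.5 p [ 0.5708 -0.1341  0.0973] jaw 105.18 tilt [ 1.e-03 -3.e-04 -1.e+00] F [-0.41  0.07 -0.29] M [ 0.093 -0.012  0.   ] w 0.0217 j6 -2.197
(0.5712, -0.1338, 0.092) -> [-0.0004  0.0002  0.0053]
```

Good. Descend to 3 mm below tip contact.

send_rows([
  [0, 0, 0, 0, 0, 0.003, 10],
  [0, 0, 0, 0, 0, 0.006, 10],
  [0, 0, 0, 0, 0, 0.008, 10],
  [0, 0, 0, 0, 0, 0.0095, 10],
  [0, 0, 0, 0, 0, 0.0095, 10],
])

```text
clock: 23.0
position: [0.571, -0.1337, 0.0872]
tool_rot: [0.001, -0.132, 0.991, -0.0]
force: [2.8, 1.4, -0.5]
gripper_width: 0.0217
```

```bash
python3 - <<'E'
from mv import *
show()
E
```

```text
t 23.0 p [ 0.571  -0.1337  0.0872] jaw 105.22 tilt [ 0.0011  0.     -1.    ] F [ 2.84  1.44 -0.48] M [ 0.149 -0.455  0.051] w 0.0217 j6 -2.197
```

send_rows([
  [0, 0, 0, -0.0005, 0, 0, 10],
  [0, 0, 0, -0.0006, 0, 0.002, 10],
  [0, 0, 0, -0.0006, 0, 0.004, 10],
])

```text
clock: 23.3
position: [0.5712, -0.1335, 0.0831]
tool_rot: [0.0, -0.132, 0.991, 0.0]
force: [1.6, 0.4, -0.1]
gripper_width: 0.0219
```

```bash
python3 - <<'E'
from mv import *
show()
E
```

```text
t 23.3 p [ 0.5712 -0.1335  0.0831] jaw 105.22 tilt [ 2.e-04  0.e+00 -1.e+00] F [ 1.55  0.38 -0.07] M [ 0.132 -0.28  -0.006] w 0.0219 j6 -2.197
```

send_rows([
  [0, 0, 0, -0.0003, 0, 0.002, 10],
  [0, 0, 0, -0.0003, 0, 0.004, 10],
  [0, 0, 0, -0.0003, 0, 0.006, 10],
  [0, 0, 0, -0.0003, 0, 0.008, 10],
  [0, 0, 0, -0.0003, 0, 0.008, 10],
])

```text
clock: 23.8
position: [0.5713, -0.1334, 0.0748]
tool_rot: [-0.0, -0.132, 0.991, 0.0]
force: [1.0, 0.3, -0.9]
gripper_width: 0.0219
```

```bash
python3 - <<'E'
from mv import *
show()
E
```

```text
t 23.8 p [ 0.5713 -0.1334  0.0748] jaw 105.22 tilt [-4.e-04  3.e-04 -1.e+00] F [ 1.02  0.32 -0.9 ] M [ 0.074 -0.161 -0.058] w 0.0219 j6 -2.197
```

send_rows([
  [0, 0, 0, -0.0002, 0, 0.001, 10],
  [0, 0, 0, -0.0002, 0, 0.002, 10],
  [0, 0, 0, -0.0002, 0, 0.003, 10],
  [0, 0, 0, -0.0002, 0, 0.004, 10],
  [0, 0, 0, -0.0002, 0, 0.004, 10],
])

```text
clock: 24.3
position: [0.5715, -0.1334, 0.0714]
tool_rot: [-0.0, -0.132, 0.991, 0.0]
force: [-1.2, -0.4, 3.5]
gripper_width: 0.0217
```

```bash
python3 - <<'E'
from mv import *
show()
E
```

```text
t 24.3 p [ 0.5715 -0.1334  0.0714] jaw 105.22 tilt [-1.e-04  0.e+00 -1.e+00] F [-1.23 -0.38  3.45] M [ 0.098  0.345 -0.028] w 0.0217 j6 -2.196
```

send_rows([
  [0, 0, 0, 0.0002, 0, 0.001, 10],
  [0, 0, 0, 0.0002, 0, 0.002, 10],
  [0, 0, 0, 0.0002, 0, 0.0025, 10],
  [0, 0, 0, 0.0002, 0, 0.0025, 10],
])

```text
clock: 24.7
position: [0.5715, -0.1335, 0.0688]
tool_rot: [0.0, -0.132, 0.991, 0.0]
force: [-2.1, 0.9, 5.6]
gripper_width: 0.0213
```

```bash
python3 - <<'E'
from mv import *
show()
E
```

```text
t 24.7 p [ 0.5715 -0.1335  0.0688] jaw 105.22 tilt [ 3.e-04  0.e+00 -1.e+00] F [-2.09  0.88  5.56] M [0.201 0.301 0.006] w 0.0213 j6 -2.197
```

send_rows([
  [0, 0, 0, 0.0003, 0, 0.0005, 10],
  [0, 0, 0, 0.0003, 0, 0.001, 10],
  [0, 0, 0, 0.0003, 0, 0.0012, 10],
  [0, 0, 0, 0.0003, 0, 0.0012, 10],
])

```text
clock: 25.1
position: [0.5715, -0.1335, 0.0678]
tool_rot: [0.0, -0.132, 0.991, -0.0]
force: [-0.3, 0.9, 5.3]
gripper_width: 0.0217
```

```bash
python3 - <<'E'
from mv import *
show()
E
```

```text
t 25.1 p [ 0.5715 -0.1335  0.0678] jaw 105.22 tilt [ 9.e-04  0.e+00 -1.e+00] F [-0.35  0.86  5.29] M [ 0.255  0.208 -0.032] w 0.0217 j6 -2.197
```

send_rows([
  [0, 0, 0, 0, 0, 0.0004, 10],
  [0, 0, 0, 0, 0, 0.0008, 10],
  [0, 0, 0, 0, 0, 0.0008, 10],
])

```text
clock: 25.4
position: [0.5715, -0.1335, 0.0677]
tool_rot: [0.001, -0.132, 0.991, -0.0]
force: [-2.8, 2.4, 10.2]
gripper_width: 0.0213
```

```bash
python3 - <<'E'
from mv import *
show()
E
python3 kn.py N|head -1
```

```text
t 25.4 p [ 0.5715 -0.1335  0.0677] jaw 105.22 tilt [ 1.3e-03 -2.0e-04 -1.0e+00] F [-2.79  2.43 10.2 ] M [0.286 0.509 0.01 ] w 0.0213 j6 -2.197
t 25.55 p [ 0.5715 -0.1335  0.0677] jaw 105.22 tilt [ 1.3e-03 -2.0e-04 -1.0e+00] F [-1.78  1.75 10.82] M [ 0.284  0.537 -0.035] w 0.0219 j6 -2.197
```

View pics/sN.png

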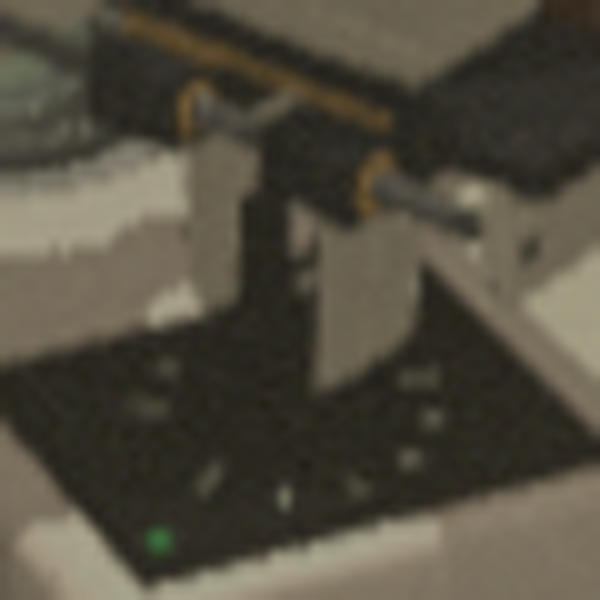

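send_rows([
  [0, 0, 0, 0, 0, 0, 10],
  [0, 0, 0, 0, 0, 0, 10],
  [0, 0, 0, 0, 0, 0, 10],
  [0, 0, 0, 0, 0, 0, 10],
  [0, 0, 0, 0, 0, 0, 10],
])

```text
clock: 26.05
position: [0.5715, -0.1335, 0.0677]
tool_rot: [0.001, -0.132, 0.991, -0.0]
force: [-2.6, 1.7, 10.8]
gripper_width: 0.0216
```

```bash
python3 - <<'E'
from mv import *
from h import *
show()
o=grab('Z');cv2.imwrite("pics/sZ.png",o["side"]["pixels"][:,:,::-1]);show()
E
```

```text
t 26.05 p [ 0.5715 -0.1335  0.0677] jaw 105.22 tilt [ 1.3e-03 -2.0e-04 -1.0e+00] F [-2.55  1.68 10.78] M [0.394 0.494 0.004] w 0.0216 j6 -2.197
t 26.15 p [ 0.5715 -0.1335  0.0677] jaw 105.22 tilt [ 1.3e-03 -2.0e-04 -1.0e+00] F [-1.81  1.72 10.45] M [ 0.284  0.505 -0.005] w 0.0217 j6 -2.197
```

View pics/sZ.png

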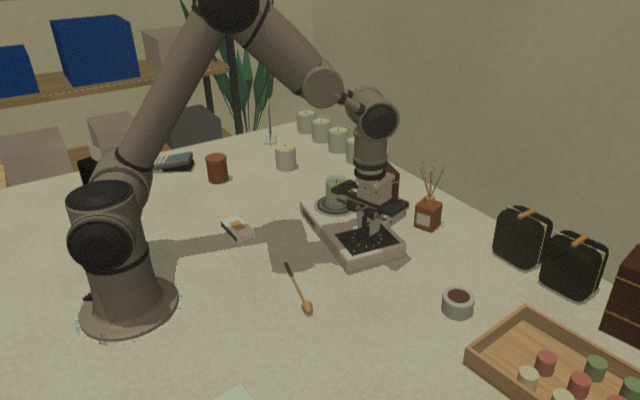

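The picture shows the green candle standing on the plate at (336,188), the gripper holding the knob at (370,232), and the other goods where they were. I'm handing the job in.

```bash
python3 -c "
from cell import ctrl
print(ctrl.close_job())
s=ctrl.read_state();print(s['clock'],s['position'],s['force'],s['gripper_width'])"
```

```text
the job is handed in; nothing more can be done
None
the job is handed in; nothing more can be done
```

The green candle is standing on the warming plate, released. The black knob is on the spindle and was still held pressed down when I handed the job in at about 26 s. The hand-in gave no verdict.

**Candle:** it was lowered until it touched the plate with about 6 N, then let go. The pictures show it upright near the plate centre. My colour-mask check of its position from above failed (it caught only 10 pixels), so the centring rests on the arm's pose at release, (0.599, 0.053), and the side view.

**Knob:** the first attempts did not go in; the knob only rested on the spindle's tip at about 5 N. Side pictures at two angles showed I was holding it about 2.5 mm off-centre along its bar. With that corrected and the knob turned to about 15°, it slid on with almost no downward force.

**Pressing down:** the spring was felt from about 72 mm tool height, and the bottom stop at 67.7 mm with 10 to 11 N up. That height puts the knob's underside at about 53 mm, where it should be fully home with the spindle pressed 5 mm. I worked this out from tool height and force, since the press cannot be seen directly.

**Other goods:** none looked shifted in the last side picture; I did not measure them.

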